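# Clamp the guide tube in the jig's swing-bolt coupler

## Robot

A 6-joint arm with a two-finger parallel gripper is mounted at the origin on the work surface. World frame = base frame: x ahead of the robot, y to its left, z up, the work surface at z = 0. Lengths are in m, angles in rad, forces in N, time in s.
With the tool pointing down it reaches from about 0.35 to 0.775 m from the base axis. Payload 5.5 kg.
Tool frame: the origin (TCP) lies between the finger pads; the fingertips stand 11 mm ahead of it and the grasp point (between the pads) lies 8 mm behind it (tips_ahead is the distance from the TCP to the fingertips, in m); z points along the fingers, y is the line along which they close (so a half turn about z gives the same grasp; the last joint's range is limited). The gripper opens to 85 mm and grips with 20 to 120 N. Pads are 22 mm wide; open, the fingers measure 114 mm over their backs; the gripper's body (76 mm by 85 mm) begins 54 mm behind the grasp point. The pads swing forward as they close: fully open they stand 13 mm farther back than shut.
Start: joints at [-1.308, 0.313, 0.046, 1.304, 0, 1.431], TCP at [0.225, -0.529, 0.209] pointing down, gripper open.
Joint ranges: [-2.76, 2.76], [-0.86, 1.69], [-1.03, 1.26], [-2.2, 2.34], [-1.47, 1.5], [-3.14, 3.14]. Speed limits (rad/s): [2.57, 2.57, 3.14, 3.14, 3.14, 3.14].

## Interface

Orientations are given as a unit quaternion [w, x, y, z].
In Python, from workcell import * gives the robot as it stands. The module is installed in compiled form; this text tells all that it offers.
- The arm moves only by the tool jog_arm, never from a script. Its argument "moves" is a list of rows, each an object with "fingers": the closure, from 0 (fully open) to 1 (shut); "slide": the shift along the tool's x, y, z in mm, a list of three; "angular": the turn, a rotation vector about the tool's x, y, z in degrees, a list of three. A call has 1 to 10 rows; each row is the pose to reach, as a shift and turn from the pose commanded when the call began, along the tool's axes at that moment; what a row does not reach only later rows make up. A row lasts 1/12 s, in which the tool goes at most 41.7 mm and 7.16 degrees, less where a joint would pass 70% of its speed; a pose out of reach is approached as far as the arm can. A call with a gripper value outside its range is refused whole. The fingers move at their own pace and stop on an object; "squeeze" is the grip in N (left out, the last holds). Time passes only in rows, so rows that repeat a pose let the fingers close. It gives the time, the measured TCP pose, the force, the opening and the grip force at its end, in the units of the state.
- get_state(): the state, without advancing time (a new reading comes with each control period).
- read_camera(name): name is "scene" or "top"; returns a dict with "color" (480x640x3 uint8, red, green, blue), "fovy" (degrees; the focal length in pixels is half the picture's height over the tangent of half this angle, whatever the lens; pixels are square), "cx", "cy" (the principal point, pixels), "world_from_camera" (4x4, takes a point from camera to world coordinates). Camera axes: x right, y down, z forward; pixel columns grow to the right and rows downward; lengths in m; the calibration is good to about 2 mm. A picture is of the moment at which its call begins. There is no depth.
- hand_in(): hands the job in; it is judged then, once.
Trained networks look in a picture, given as the dict that the camera call returned (one of the last four; its "shot" number tells which), for a name from the list of things; names that differ only in an ending like _2 or _b are one class to them, and where a whole thing is asked for, a point or a joint stands for the part that bears it (a point fixed in the world has none). Each returns a list of dicts, best first, with "p" (0 to 1); they miss things now and then, are a little off and sometimes report something else, mostly with a low value. They report only what shows in the picture. A call takes as long as a camera call. They do not tell look-alikes from the thing itself.
- look_for(target, picture): "point" ([column, row] in pixels, amid what is visible of it).
- tip_of(target, picture): "point" ([column, row] in pixels: a listed point, or the origin of a listed thing).
The state is a dict: "clock": time; "joint_pos": joint angles; "qvel": joint speeds; "tau": joint torques, N m; "tcp_pos": TCP position; "orientation": TCP orientation; "wrist_force": force on the tool from outside, world axes, zero at the start; "ft_torque": the same for the moment, N m; "finger_gap": finger opening in m; "grip_force": force on a finger pad.
Only numpy, scipy, OpenCV 4.12 (cv2) and the standard library are available. Lean on these libraries where they do the work, as an engineer would, in place of code of your own. Each camera call takes 0.05 s, during which the arm holds its last target. There are 200 camera calls.

## Task

Clamp the guide tube of the sanding jig: swing the coupler's hinged upper half over the tube and press it down on its rubber buffer, then swing the bolt up into the slot of the upper half and push it in, over the lip, until it bears firmly on the rubber pad at the slot's end and stays locked behind the lip by itself. Feel your way: do not crush the pad, do not press the upper half hard onto the thin tube, and leave the tube in its cradles and the glue bottle, the pot and the cork block where they stand.

Things in the scene. Friction and masses are not known exactly. Their poses are not given: they have to be found in the camera images.
- jig: Plywood board 150 x 230 x 18 mm fixed to the bench, with two wooden V cradles (at y = +-88, 62 high) and a steel tube coupler between them. Origin on the bench under the middle of the tube; x across the tube, y along it, z up. Tube axis at z = 79. Swing bolt on the -x side, hinge of the upper half on the +x side. The board spans x -65 to 85, y -115 to 115.
- hinge (a point): On the hinge axis (along jig y) of the coupler's upper half: jig x = 40, z = 79; axes as the jig's.
- cap (a joint): Angle (rad) of the hinged upper half, a steel half-ring 36 mm wide, outer radius 32 about the tube, with a dark slotted tongue. 0 locked, 1.57 upright, more leaning back to +x. Stiff hinge (0.13 N m), stays where left. It meets its buffer at 0.06; pressed down and let go it springs back to about 0.04, tongue 3 to 4 mm too high. At -0.05 it meets the tube.
- buffer_top (a point): Top of the sprung rubber buffer, unpressed: jig x = -31, z = 81, 71 mm from the hinge. It yields about 1 mm per 2.7 N, up to 9 mm. If the upper half is left above its buffer, the bolt's ball slips under the tongue's nose.
- cap_tip (a point): Middle of the lip line on the tongue at its nominal setting (does not follow the adjustment), 91 mm from the hinge and 12 mm above the hinge's plane; turns with the upper half, z normal to the tongue's top, x back to the hinge. Tongue: 32 mm wide, flat top 10 mm above the hinge's plane (jig z = 89 when locked) from 74 mm off the hinge to the lip.
- slot_end (a point): Rubber pad at the end of the tongue's slot at its nominal setting, on top, 81 mm from the hinge. Slot 13 mm wide, open outwards. 9 mm farther out each prong has a lip 2 mm high, then a nose sloping down outwards at 38 degrees for 27 mm, a ramp for the bolt's ball. The tongue is adjustable: pad, lip and nose really lie up to 7 mm nearer the hinge or 5 mm farther; not measured.
- pad (a joint): Squeeze of the rubber pad in the slot's end (m), 0 untouched. It yields 1 mm per 10 N (some 5 N on the bolt's sleeve); 1 to 2 mm is firm, beyond 2.5 mm it is crushed.
- bolt_pin (a point): Pin of the swing bolt (axis along jig y): jig x = -46, z = 34; axes as the jig's.
- bolt (a joint): Angle (rad) of the swing bolt: 0 upright, growing as it leans out to jig -x, 1.5 nearly flat. Stiff pin (0.08 N m), stays where left. Swung up, its ball rides up the nose and presses the half down (4 to 14 N on the sleeve), passes the lip, the push eases, and 4 to 10 mm farther the shank meets the pad, anywhere from -0.14 to 0.10 rad.
- bolt_grip (a point): Middle of the bolt's round ribbed sleeve, on its axis, 98 mm from the pin; z along the bolt away from the pin, y along jig y. Sleeve 18 mm thick, 72 to 116 mm from the pin; steel ball 22 mm in diameter with centre 64 mm from the pin; shank 9 mm thick. Once the ball is locked behind the lip and let go, the half reads -0.02 to 0.015 instead of 0.04.
- tube: Thin aluminium tube, 48 mm in diameter, 260 mm long, lying loose in the two cradles; origin at its centre, y along it.
- glue: White glue bottle, 60 mm in diameter, 170 mm high, standing; origin under its middle.
- pot: Clear plastic pot, 90 mm in diameter, 90 mm high, standing; origin under its middle.
- sander: Cork sanding block 100 x 60 x 30 mm lying on the bench beyond the jig; origin under its middle.
Things that resemble listed ones, but are neither listed nor needed, are in the scene too. There is more than one size of the glue; the one meant has the size given above.

How it is judged:
On the way, in this order (a step that is already met when the one before it is completed fails the run):
1. the upper half is swung over the tube onto its buffer while the bolt is still out of the way (value of joint cap below 0.08 rad and value of joint bolt above 0.5 rad), for 0.2 s.
2. the bolt is pushed in over the lip and bears firmly on the pad (squeezed 0.8 mm or more) (value of joint pad above 0.0008 m and value of joint bolt below 0.2 rad and value of joint cap below 0.03 rad), for 0.1 s.
At the end, for the whole second after the job is handed in: The bolt alone holds the upper half down: half between -0.045 and 0.025 rad (unlocked it springs up to 0.04), bolt in the slot below 0.2 rad, its ball pressing on the half with over 1 N; tube within 20 mm of its start; glue bottle and pot upright (value of joint cap between -0.045 and 0.025 rad and value of joint bolt below 0.2 rad and contact force between bolt and cap above 1 N and distance of tube from where it was at the start of the episode below 0.02 m and angle between each of glue, pot's own z axis and vertical below 0.2 rad); the robot touches nothing.
It fails at once if the rubber pad in the slot is crushed (squeezed more than 2.5 mm) (value of joint pad above 0.0025 m).
It fails at once if the upper half is pressed onto the thin tube with more than 30 N (contact force between cap and tube above 30 N).
It fails at once if the tube is moved more than 30 mm (distance of tube from where it was at the start of the episode above 0.03 m).
It fails at once if the glue bottle, the pot or the cork block is pushed more than 30 mm away (distance of any of glue, pot, sander from where it was at the start of the episode above 0.03 m).
It also fails if it takes over 72 s, if anything falls off the work surface, if the arm or the gripper's body presses on something with over 40 N, if the wrist force passes 120 N, or if a joint passes its speed limit or range.

## Working session

There is one attempt and no reset: what is moved stays moved. The work goes in short steps, Python scripts to look and compute and a tool call to move; the robot and the scene stay as the last step left them, time stands still between calls to the robot, and variables do not carry over. Pictures are saved under pics/ and viewed, at most 10 in all, crops included, and the job is handed in when it is done.

Besides the shell and the picture viewer there is one more tool, called as name(argument=value, ...) on one line, values as JSON. jog_arm: Moves the arm, as the interface text tells. Its arguments: {"type":"object","properties":{"moves":{"type":"array","items":{"type":"object","properties":{"fingers":{"type":"number"},"slide":{"type":"array","items":{"type":"number"}},"angular":{"type":"array","items":{"type":"number"}}}}},"squeeze":{"type":"number"}},"required":["moves"]}

```bash
mkdir -p pics
cat > h.py <<'E'
from workcell import *
import numpy as np, cv2
from scipy.spatial.transform import Rotation as R
def proj(pic,P):
    T=np.linalg.inv(pic["world_from_camera"]); p=np.atleast_2d(P)@T[:3,:3].T+T[:3,3]
    f=240/np.tan(np.radians(pic["fovy"])/2)
    return np.c_[pic["cx"]+f*p[:,0]/p[:,2], pic["cy"]+f*p[:,1]/p[:,2]]
def ray(pic,px):
    T=pic["world_from_camera"]; f=240/np.tan(np.radians(pic["fovy"])/2)
    d=T[:3,:3]@np.array([(px[0]-pic["cx"])/f,(px[1]-pic["cy"])/f,1]); return T[:3,3],d/np.linalg.norm(d)
def at_z(pic,px,z):
    o,d=ray(pic,px); return o+d*(z-o[2])/d[2]
E
python3 - <<'E'
from h import *
np.set_printoptions(precision=4,suppress=True)
ims=[]
for c in("scene","top"):
    p=read_camera(c); print(c,p["fovy"],p["cx"],p["cy"]);print(np.array(p["world_from_camera"]))
    ims.append(p["color"]); cv2.imwrite(f"pics/{c}0.png",p["color"][:,:,::-1])
    for t in("jig","hinge","cap_tip","slot_end","buffer_top","bolt_pin","bolt_grip","tube","glue","pot","sander"):
        print(t,[(np.round(r["point"],1).tolist(),round(r["p"],2)) for r in tip_of(t,p)[:3]])
s=get_state(); print(s["tcp_pos"],s["orientation"],s["clock"],s["wrist_force"],s.keys())
E
```

```text
scene 53.27331968810129 317.4756080090415 235.44046888641327
[[ 0.4109  0.597  -0.689   1.2085]
 [ 0.9117 -0.2712  0.3087 -0.1947]
 [-0.0026 -0.755  -0.6557  0.6105]
 [ 0.      0.      0.      1.    ]]
jig [([304.4, 243.3], 0.71), ([182.2, 294.6], 0.3)]
hinge [([308.9, 224.1], 0.61)]
cap_tip [([312.4, 198.2], 0.79)]
slot_end [([313.6, 203.7], 0.81), ([312.2, 197.7], 0.72), ([305.7, 226.8], 0.39)]
buffer_top [([297.9, 202.8], 0.57)]
bolt_pin [([300.6, 214.3], 0.6)]
bolt_grip [([287.3, 178.1], 0.52)]
tube [([305.6, 210.2], 0.87)]
glue [([426.2, 258.4], 0.97), ([469.4, 226.4], 0.65), ([404.5, 229.8], 0.56)]
pot [([184.3, 294.6], 0.89), ([312.3, 202.5], 0.68)]
sander [([327.5, 289.3], 0.69)]
top 55.41980694615479 320.6271131802787 240.0542037164591
[[ 0.0228 -0.9951  0.0965  0.5692]
 [-0.9994 -0.02    0.0294  0.043 ]
 [-0.0274 -0.0971 -0.9949  0.9021]
 [ 0.      0.      0.      1.    ]]
jig [([323.9, 281.4], 0.98)]
hinge [([327.3, 259.1], 0.92)]
cap_tip [([332.6, 230.1], 0.55)]
slot_end [([330.2, 236.3], 0.82)]
buffer_top [([320.4, 296.6], 0.88)]
bolt_pin [([320.2, 303.8], 0.69)]
bolt_grip [([308.4, 356.1], 0.58)]
tube [([326.1, 280.0], 0.72)]
glue [([167.0, 232.7], 0.95), ([223.5, 252.8], 0.8), ([229.9, 213.9], 0.79)]
pot [([448.2, 261.0], 0.57)]
sander [([331.9, 215.8], 0.89), ([309.1, 355.7], 0.61)]
[ 0.2254 -0.529   0.2094] [0.0001 0.9798 0.2    0.    ] 1.2 [ 0.2885 -1.0321  0.4084] dict_keys(['clock', 'joint_pos', 'qvel', 'tau', 'tcp_pos', 'orientation', 'wrist_force', 'ft_torque', 'grip_force', 'finger_gap'])
```

View pics/scene0.png

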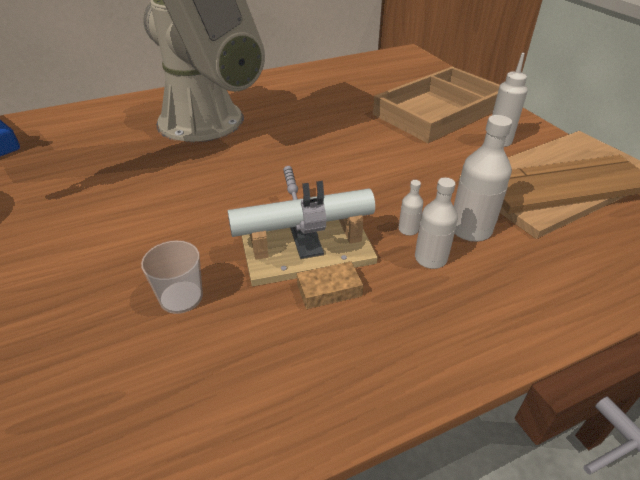

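View pics/top0.png

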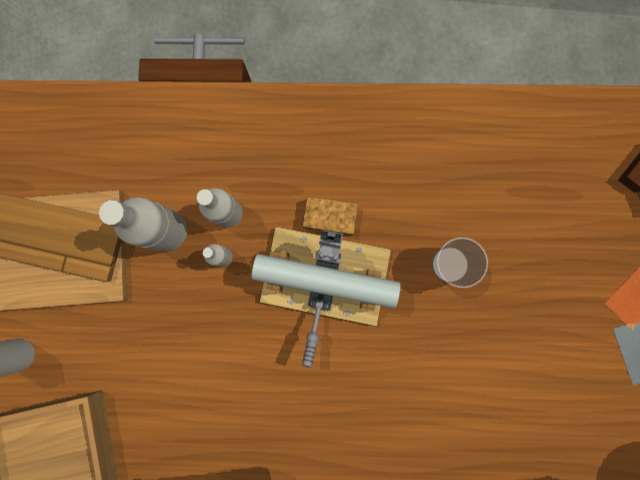

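The scene view shows the jig in the middle, with the tube at about (303,212), the cap upright and leaning back at (313,200), and the bolt lying toward the robot at (288,180). The pot is at (175,275) and the cork block at (330,285). There are bottles at (411,208), (435,228) and (482,190), plus a different thin one at (508,110). The top view shows the tube from (255,267) to (398,293), the cap at (330,245) and the bolt sleeve at (309,350).

Next I fit the jig pose and measure the bottle heights.

```bash
cat >> h.py <<'E'
def Ry(a): return R.from_euler('y',a).as_matrix()
def jp(name,cap=0,bolt=0,d=0):
    if name=="hinge": return np.array([.04,0,.079])
    if name in("cap_tip","slot_end"):
        v=np.array([-.091+d,0,.012]) if name=="cap_tip" else np.array([-.081+d,0,.010])
        return np.array([.04,0,.079])+Ry(cap)@v
    if name=="buffer_top": return np.array([-.031,0,.081])
    if name=="bolt_pin": return np.array([-.046,0,.034])
    if name=="bolt_grip": return np.array([-.046,0,.034])+.098*np.array([-np.sin(bolt),0,np.cos(bolt)])
    if name=="tube": return np.array([0,0,.079])
    if name=="jig": return np.zeros(3)
def toW(x,y,yaw,p): return R.from_euler('z',yaw).apply(p)+[x,y,0]
E
cat > fit.py <<'E'
from h import *
from scipy.optimize import least_squares
np.set_printoptions(precision=4,suppress=True)
pics=[read_camera(c) for c in("scene","top")]
obs=[]
for i,p in enumerate(pics):
    for t in("jig","hinge","cap_tip","slot_end","buffer_top","bolt_pin","bolt_grip","tube"):
        r=tip_of(t,p)
        if r: obs.append((i,t,r[0]["point"],r[0]["p"]))
def res(v):
    return np.concatenate([(proj(pics[i],toW(*v[:3],jp(t,v[3],v[4],v[5])))[0]-px)*w**.5 for i,t,px,w in obs]+[[v[5]*300]])
s=least_squares(res,[.56,.03,-.18,1.8,1.2,0],loss="soft_l1",f_scale=2)
print("x y yaw cap bolt d",s.x, "sd",np.sqrt(np.diag(np.linalg.inv(s.jac.T@s.jac)))*2)
for i,t,px,w in obs: print(i,t,np.round(np.array(px)-proj(pics[i],toW(*s.x[:3],jp(t,*s.x[3:])))[0],1))
E
python3 fit.py
python3 - <<'E'
from h import *
p=read_camera("scene"); q=read_camera("top")
for t in("glue","pot","sander"):
    for pic in(p,q):
        print(t,[(np.round(at_z(pic,r["point"],0)[:2],3).tolist(),np.round(r["point"]).tolist(),round(r["p"],2)) for r in tip_of(t,pic)[:4]])
# predicted pixel of top at 170mm for bottles
for r in tip_of("glue",p)[:3]:
    b=at_z(p,r["point"],0); print(np.round(r["point"]),[np.round(proj(p,b+[0,0,h])[0]).tolist() for h in(.12,.17,.24)])
c=cv2.resize(p["color"][100:290,220:520],None,fx=2.6,fy=2.6,interpolation=cv2.INTER_CUBIC); cv2.imwrite("pics/crop1.png",c[:,:,::-1])
E
```

```text
x y yaw cap bolt d [ 0.5775  0.0589 -0.1819  1.8998  1.2751  0.0005] sd [0.0017 0.0013 0.0186 0.0394 0.0718 0.0041]
0 jig [-0.7 -2.6]
0 hinge [ 0.4 -1.6]
0 slot_end [ 0.6 -0. ]
0 buffer_top [0.3 2.8]
0 bolt_grip [-1.   0.1]
0 tube [ 1. -0.]
1 jig [2.2 2.9]
1 hinge [-1.7 -0.8]
1 cap_tip [ 0.6 -1.2]
1 slot_end [0.4 2.5]
1 buffer_top [-1.  -0.9]
1 bolt_pin [2.2 0.2]
1 bolt_grip [-1.4 -0.6]
1 tube [-0.3 -1.2]
glue [([0.708, 0.25], [427.0, 258.0], 0.91), ([0.664, 0.384], [471.0, 225.0], 0.85), ([0.616, 0.268], [408.0, 226.0], 0.71)]
glue [([0.621, 0.262], [224.0, 256.0], 0.73), ([0.662, 0.378], [167.0, 234.0], 0.7), ([0.709, 0.257], [228.0, 212.0], 0.64)]
pot [([0.61, -0.184], [180.0, 294.0], 0.62)]
pot [([0.613, -0.183], [449.0, 265.0], 0.56), ([0.577, 0.058], [326.0, 281.0], 0.48)]
sander [([0.701, 0.05], [327.0, 288.0], 0.66)]
sander []
[427. 258.] [[437.0, 206.0], [442.0, 181.0], [450.0, 143.0]]
[471. 225.] [[484.0, 174.0], [491.0, 151.0], [501.0, 114.0]]
[408. 226.] [[416.0, 176.0], [420.0, 152.0], [425.0, 115.0]]
```

View pics/crop1.png

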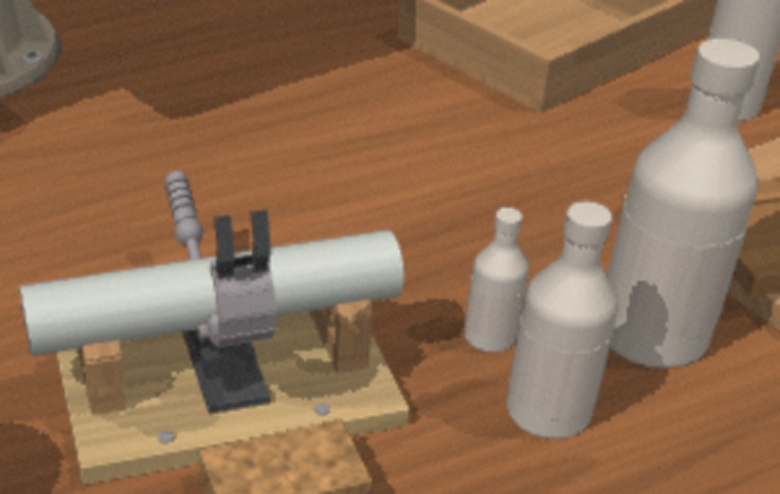

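The glue bottle is one of three look-alikes in the scene view, at bases (427,258), (471,225) and (408,226). The first fits 170 mm, because its cap is seen at row 183 and a 170 mm bottle predicts 181. The others are about 240 mm and 120 mm. I only need to keep clear of all of them. I'll refine the tube line for the yaw.

Run:
```python
from h import *
np.set_printoptions(precision=4,suppress=True)
p=read_camera("top"); im=p["color"][230:330,235:420]
hsv=cv2.cvtColor(im,cv2.COLOR_RGB2HSV)
g=((im[:,:,2].astype(int)>=im[:,:,0]-2)&(hsv[:,:,2]>120)).astype(np.uint8)
n,l,s,c=cv2.connectedComponentsWithStats(g); k=1+np.argmax(s[1:,4])
pts=np.argwhere(l==k)[:,::-1].astype(np.float32); rc=cv2.minAreaRect(pts)
print(s[k],rc); b=cv2.boxPoints(rc)+[235,230]; print(b)
b=b[np.argsort(b[:,0])]; e=[at_z(p,b[:2].mean(0),.083),at_z(p,b[2:].mean(0),.083)]
print(e,(e[0]+e[1])/2,np.linalg.norm(e[0]-e[1]),"yaw",np.arctan2(-(e[0]-e[1])[0],(e[0]-e[1])[1]))
```

```text
[  18   25  147   52 3601] ((90.55769348144531, 50.21154022216797), (147.87156677246094, 24.514514923095703), 11.309932708740234)
[[250.6538 277.7308]
 [255.4615 253.6923]
 [400.4615 282.6923]
 [395.6538 306.7308]]
[array([0.5999, 0.1878, 0.083 ]), array([ 0.5541, -0.0722,  0.083 ])] [0.577  0.0578 0.083 ] 0.2640355694937905 yaw -0.1741499825968363
```

```bash
cat > plan.py <<'E'
import sys; from h import *
J=np.load("jig.npy") if __import__("os").path.exists("jig.npy") else np.array([.5775,.0589,-.182])
# usage: plan.py x,y,ztip(mm, jig) ...  -> slides in current tool axes (tool kept; last arg 'turn' gives needed rotvec)
s=get_state(); q=np.array(s["orientation"]); Rt=R.from_quat(q[[1,2,3,0]])
goal=R.from_matrix(np.c_[[-np.cos(J[2]),-np.sin(J[2]),0],[-np.sin(J[2]),np.cos(J[2]),0],[0,0,-1]])
print("turn deg",np.round(np.degrees((Rt.inv()*goal).as_rotvec()),1),"t",round(s["clock"],2),"F",np.round(R.from_euler('z',-J[2]).apply(s["wrist_force"]),1),"gap",round(s["finger_gap"],4))
tj=R.from_euler('z',-J[2]).apply(np.array(s["tcp_pos"])-[J[0],J[1],0])*1000
print("TCP jig mm",np.round(tj,1),"tip z",round(tj[2]-11,1))
for a in sys.argv[1:]:
    x,y,z=map(float,a.split(","))
    w=toW(*J,np.array([x,y,z+11])/1000); print(a,np.round(Rt.inv().apply(w-s["tcp_pos"])*1000,1))
E
python3 plan.py 115,0,280 115,0,158
```

```text
turn deg [   0.     0.  -146.5] t 2.6 F [ 0.5 -0.1 -0.2] gap 0.0856
TCP jig mm [-239.9 -641.9  209.4] tip z 198.4
115,0,280 [ 650.3 -339.4  -81.6]
115,0,158 [ 650.3 -339.4   40.4]
```

```bash
python3 -c "
import numpy as np; np.save('jig.npy',[.577,.0585,-.177])"; python3 plan.py 115,0,280
```

```text
turn deg [   0.     0.  -146.8] t 2.6 F [ 0.5 -0.1 -0.2] gap 0.0856
TCP jig mm [-242.7 -640.2  209.4] tip z 198.4
115,0,280 [ 650.  -339.7  -81.6]
```

jog_arm(moves=[{"fingers": 1, "slide": [0, 0, -82], "angular": [0, 0, -15]}, {"fingers": 1, "slide": [40, -20, -82], "angular": [0, 0, -15]}, {"fingers": 1, "slide": [650, -339, -82], "angular": [0, 0, -146]}, {"fingers": 1, "slide": [650, -339, -82], "angular": [0, 0, -146]}, {"fingers": 1, "slide": [650, -339, -82], "angular": [0, 0, -146]}, {"fingers": 1, "slide": [650, -339, -82], "angular": [0, 0, -146]}, {"fingers": 1, "slide": [650, -339, -82], "angular": [0, 0, -146]}, {"fingers": 1, "slide": [650, -339, -82], "angular": [0, 0, -146]}, {"fingers": 1, "slide": [650, -339, -82], "angular": [0, 0, -146]}, {"fingers": 1, "slide": [650, -339, -82], "angular": [0, 0, -146]}], squeeze=20)

```text
clock: 3.43
tcp_pos: [0.4576, -0.2459, 0.2852]
orientation: [0.0, 0.675, 0.738, -0.0]
wrist_force: [0.4, -0.4, 0.3]
finger_gap: -0.0002
grip_force: 0.0
```

```bash
python3 plan.py 115,0,280
```

```text
turn deg [  0.    0.1 -74.8] t 3.43 F [ 0.5 -0.3  0.3] gap -0.0002
TCP jig mm [ -63.9 -320.7  285.2] tip z 274.2
115,0,280 [262.6 256.6  -5.8]
```

jog_arm(moves=[{"slide": [262, 256, 0], "angular": [0, 0, -74]}, {"slide": [262, 256, 0], "angular": [0, 0, -74]}, {"slide": [262, 256, 0], "angular": [0, 0, -74]}, {"slide": [262, 256, 0], "angular": [0, 0, -74]}, {"slide": [262, 256, 0], "angular": [0, 0, -74]}, {"slide": [262, 256, 0], "angular": [0, 0, -74]}, {"slide": [262, 256, 0], "angular": [0, 0, -74]}, {"slide": [262, 256, 0], "angular": [0, 0, -74]}, {"slide": [262, 256, 0], "angular": [0, 0, -74]}, {"slide": [262, 256, 0], "angular": [0, 0, -74]}])

```text
schema error: expected keys fingers, slide, angular
```

```bash
python3 plan.py 115,0,158 100,0,158
```

```text
turn deg [  0.    0.1 -74.8] t 3.43 F [ 0.5 -0.3  0.3] gap -0.0002
TCP jig mm [ -63.9 -320.7  285.2] tip z 274.2
115,0,158 [262.7 256.6 116.2]
100,0,158 [266.6 242.1 116.2]
```

jog_arm(moves=[{"fingers": 1, "slide": [262, 256, 0], "angular": [0, 0, -74]}, {"fingers": 1, "slide": [262, 256, 0], "angular": [0, 0, -74]}, {"fingers": 1, "slide": [262, 256, 0], "angular": [0, 0, -74]}, {"fingers": 1, "slide": [262, 256, 0], "angular": [0, 0, -74]}, {"fingers": 1, "slide": [262, 256, 0], "angular": [0, 0, -74]}, {"fingers": 1, "slide": [262, 256, 0], "angular": [0, 0, -74]}, {"fingers": 1, "slide": [262, 256, 0], "angular": [0, 0, -74]}, {"fingers": 1, "slide": [262, 256, 0], "angular": [0, 0, -74]}, {"fingers": 1, "slide": [262, 256, 0], "angular": [0, 0, -74]}, {"fingers": 1, "slide": [262, 256, 0], "angular": [0, 0, -74]}])

```text
clock: 4.27
tcp_pos: [0.693, 0.0401, 0.2818]
orientation: [-0.001, 0.113, 0.994, 0.001]
wrist_force: [-2.4, -0.8, -1.5]
finger_gap: -0.0003
grip_force: 0.0
```

```bash
python3 plan.py 115,0,158 100,0,158
```

```text
turn deg [ 0.1 -0.1 -2.9] t 4.27 F [-2.2 -1.2 -1.5] gap -0.0003
TCP jig mm [117.4   2.3 281.8] tip z 270.8
115,0,158 [  2.1  -2.6 112.8]
100,0,158 [ 17.1  -3.3 112.8]
```

jog_arm(moves=[{"fingers": 1, "slide": [0, -1, 40], "angular": [0, 0, -1]}, {"fingers": 1, "slide": [0, -1, 80], "angular": [0, 0, -1]}, {"fingers": 1, "slide": [0, -1, 114], "angular": [0, 0, -1]}, {"fingers": 1, "slide": [0, -1, 114], "angular": [0, 0, -1]}, {"fingers": 1, "slide": [0, -1, 114], "angular": [0, 0, -1]}])

```text
clock: 4.68
tcp_pos: [0.6882, 0.0336, 0.1688]
orientation: [-0.003, 0.11, 0.994, -0.0]
wrist_force: [0.3, 0.8, 0.7]
finger_gap: 0.0003
grip_force: 0.0
```

```bash
python3 plan.py 95,0,158 63,0,167 51,0,168 39,0,167 21.8,0,163 5.7,0,155.4 -14,0,144.9 -34,0,133 -43,0,117
python3 - <<'E'
from h import *
p=read_camera("scene")
c=cv2.resize(p["color"][130:320,200:460],None,fx=3,fy=3,interpolation=cv2.INTER_CUBIC); cv2.imwrite("pics/crop2.png",c[:,:,::-1])
E
```

```text
turn deg [-0.  -0.3 -2.5] t 4.68 F [0.2 0.8 0.7] gap 0.0003
TCP jig mm [113.8  -4.9 168.8] tip z 157.8
95,0,158 [19.   4.1 -0.1]
63,0,167 [51.1  2.7 -8.9]
51,0,168 [63.   2.1 -9.9]
39,0,167 [75.   1.6 -8.8]
21.8,0,163 [92.2  0.9 -4.7]
5.7,0,155.4 [108.2   0.2   3. ]
-14,0,144.9 [127.9  -0.7  13.6]
-34,0,133 [147.8  -1.6  25.6]
-43,0,117 [156.7  -2.   41.7]
```

View pics/crop2.png

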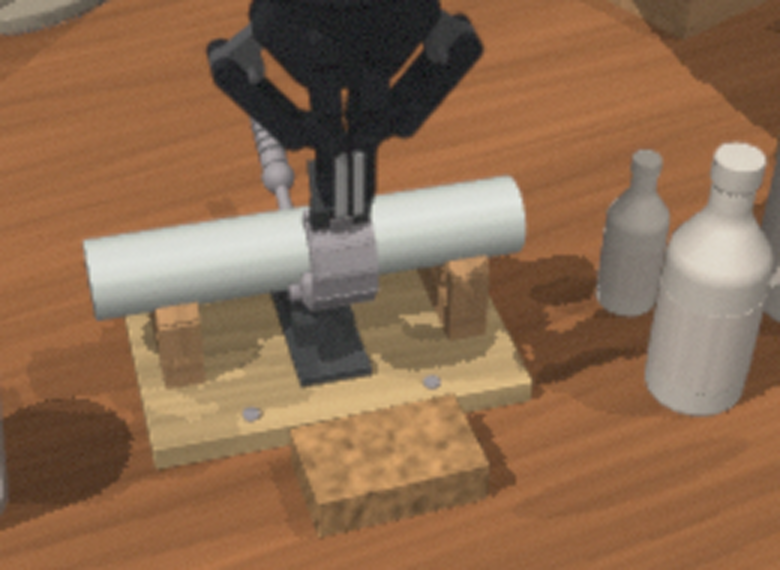

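The closed fingers stand just in front of (beyond) the cap's prongs at about (345,190) in the crop, clear of the tube. Now I push the cap over.

jog_arm(moves=[{"fingers": 1, "slide": [15, 3, 0], "angular": [0, 0, -2.5]}, {"fingers": 1, "slide": [27, 3, -2], "angular": [0, 0, -2.5]}, {"fingers": 1, "slide": [39, 3, -5], "angular": [0, 0, -2.5]}, {"fingers": 1, "slide": [51, 2.5, -9], "angular": [0, 0, -2.5]}, {"fingers": 1, "slide": [63, 2, -10], "angular": [0, 0, -2.5]}, {"fingers": 1, "slide": [75, 1.5, -9], "angular": [0, 0, -2.5]}, {"fingers": 1, "slide": [84, 1, -7], "angular": [0, 0, -2.5]}, {"fingers": 1, "slide": [92, 1, -5], "angular": [0, 0, -2.5]}])

```text
clock: 5.4
tcp_pos: [0.603, 0.0545, 0.181]
orientation: [0.004, 0.089, 0.996, 0.0]
wrist_force: [0.3, -0.4, 0.3]
finger_gap: 0.0
grip_force: 0.0
```

```bash
python3 plan.py 5.7,0,155.4 -14,0,144.9 -34,0,133 -43,0,117 -48,0,104.5; python3 fit.py | head -1
```

```text
turn deg [ 0.1  0.5 -0.1] t 5.4 F [ 0.4 -0.3  0.3] gap 0.0
TCP jig mm [ 26.3   0.6 181. ] tip z 170.0
5.7,0,155.4 [20.7 -0.6 14.4]
-14,0,144.9 [40.5 -0.7 24.7]
-34,0,133 [60.6 -0.7 36.5]
-43,0,117 [69.7 -0.7 52.4]
-48,0,104.5 [74.8 -0.7 64.9]
x y yaw cap bolt d [ 0.577   0.0599 -0.192   1.8894  1.1889 -0.0001] sd [0.0042 0.0023 0.0257 0.0717 0.0911 0.0065]
```

Run:
```python
from h import *
p=read_camera("scene"); q=read_camera("top")
a=cv2.resize(p["color"][130:270,240:400],None,fx=2.5,fy=2.5,interpolation=cv2.INTER_CUBIC)
b=cv2.resize(q["color"][200:340,240:400],None,fx=2.5,fy=2.5,interpolation=cv2.INTER_CUBIC); cv2.imwrite("pics/crop3.png",np.hstack([a,b])[:,:,::-1])
```

```text
(no output)
```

View pics/crop3.png

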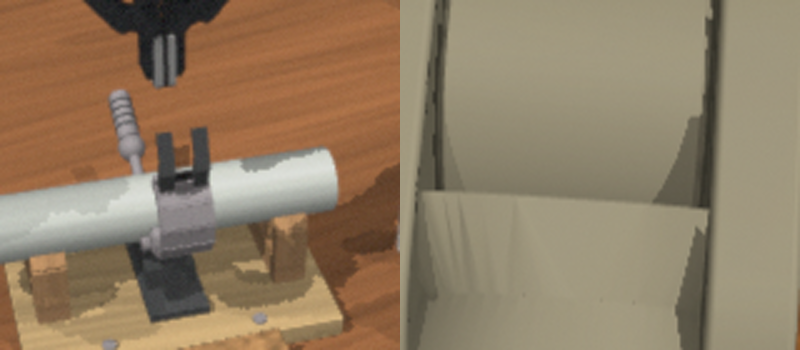

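Run:
```python
from h import *
p=read_camera("scene"); J=np.load("jig.npy"); s=get_state()
print("tip",proj(p,np.array(s["tcp_pos"])-[0,0,.011])[0], "hinge",proj(p,toW(*J,jp("hinge")))[0])
for a in(1.0,1.3,1.57,1.7,1.8,1.9,2.0,2.1):
    e=np.array([.04,0,.079])+Ry(a)@np.array([-.112,0,-.004])
    k=np.array([.04,0,.079])+Ry(a)@np.array([-.072,0,.01])
    t=np.array([.04,0,.079])+Ry(a)@np.array([-.04,0,.032])
    print(a,np.round(proj(p,toW(*J,np.array([e,k,t]))),0).tolist(), np.round(e*1000))
```

```text
tip [304.46843382 178.31498533] hinge [307.36781262 224.53798826]
1.0 [[298.0, 160.0], [303.0, 183.0], [308.0, 203.0]] [-24.   0. 171.]
1.3 [[302.0, 162.0], [305.0, 187.0], [310.0, 210.0]] [  6.   0. 186.]
1.57 [[306.0, 169.0], [308.0, 194.0], [311.0, 218.0]] [ 36.   0. 191.]
1.7 [[308.0, 174.0], [309.0, 198.0], [312.0, 222.0]] [ 50.   0. 191.]
1.8 [[309.0, 179.0], [310.0, 202.0], [313.0, 225.0]] [ 62.   0. 189.]
1.9 [[311.0, 184.0], [311.0, 206.0], [313.0, 228.0]] [ 72.   0. 186.]
2.0 [[313.0, 190.0], [312.0, 210.0], [314.0, 231.0]] [ 83.   0. 183.]
2.1 [[314.0, 196.0], [313.0, 214.0], [314.0, 234.0]] [ 93.   0. 178.]
```

```bash
python3 plan.py
python3 - <<'E'
from h import *
p=read_camera("scene"); s=get_state()
f=3; im=np.ascontiguousarray(cv2.resize(p["color"][90:270,230:410],None,fx=f,fy=f,interpolation=cv2.INTER_CUBIC)[:,:,::-1])
t=np.array(s["tcp_pos"]); J=np.load("jig.npy")
for k in(-11,0,8,28,62):
    u=(proj(p,t+[0,0,k/1000])[0]-[230,90])*f; cv2.circle(im,tuple(int(v) for v in u),3,(0,0,255) if k<=0 else (0,255,0),-1); print(k,u)
for P in([.04,0,.079],[0,.13,.103],[0,-.13,.103],[-.031,0,.081]):
    u=(proj(p,toW(*J,np.array(P)))[0]-[230,90])*f; cv2.circle(im,tuple(int(v) for v in u),3,(255,0,0),-1)
cv2.imwrite("pics/mark.png",im); print(im.shape)
E
```

```text
turn deg [-0. -0. -0.] t 6.45 F [-0.2  0.3  0.3] gap 0.0002
TCP jig mm [ 23.9   0.3 175.8] tip z 164.8
-11 [223.45567094 264.93535009]
0 [223.04368928 248.08327128]
8 [222.73925337 235.63034361]
28 [221.95983726 203.74838661]
62 [220.57144557 146.95632978]
(540, 540, 3)
```

View pics/mark.png

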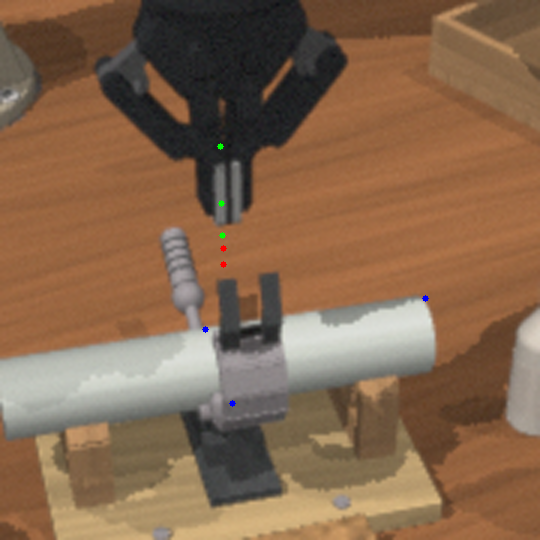

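The mark picture shows the jig points (blue) on their features. The fingertips show at row 222, where the reported TCP predicts 265, so the hand is not quite where the state says. I'll move aside where both cameras see the tips and triangulate.

```bash
python3 plan.py -40,-380,349
```

```text
turn deg [-0.  0. -0.] t 6.5 F [ 0.5 -0.   0.4] gap -0.0001
TCP jig mm [ 23.9   0.4 175.9] tip z 164.9
-40,-380,349 [  63.6 -380.4 -184.1]
```

jog_arm(moves=[{"fingers": 1, "slide": [0, 0, -60], "angular": [0, 0, 0]}, {"fingers": 1, "slide": [20, -40, -100], "angular": [0, 0, 0]}, {"fingers": 1, "slide": [60, -340, -140], "angular": [-25, 0, 0]}, {"fingers": 1, "slide": [60, -340, -140], "angular": [-25, 0, 0]}, {"fingers": 1, "slide": [60, -340, -140], "angular": [-25, 0, 0]}, {"fingers": 1, "slide": [60, -340, -140], "angular": [-25, 0, 0]}, {"fingers": 1, "slide": [60, -340, -140], "angular": [-25, 0, 0]}, {"fingers": 1, "slide": [60, -340, -140], "angular": [-25, 0, 0]}, {"fingers": 1, "slide": [60, -340, -140], "angular": [-25, 0, 0]}, {"fingers": 1, "slide": [60, -340, -140], "angular": [-25, 0, 0]}])

```text
clock: 7.33
tcp_pos: [0.4801, -0.2722, 0.3162]
orientation: [0.019, 0.087, 0.972, 0.215]
wrist_force: [0.7, -0.6, 0.3]
finger_gap: -0.0004
grip_force: 0.0
```

Run:
```python
from h import *
ims=[]
read_camera("top");read_camera("top")
for c in("scene","top"):
    p=read_camera(c); s=get_state()
    t=np.array(s["tcp_pos"]);q=np.array(s["orientation"]); z=R.from_quat(q[[1,2,3,0]]).as_matrix()[:,2]
    u0=proj(p,t)[0]; x0,y0=(int(v) for v in np.clip(u0-65,0,[510,350])); f=3
    im=np.ascontiguousarray(cv2.resize(p["color"][y0:y0+130,x0:x0+130],None,fx=f,fy=f,interpolation=cv2.INTER_CUBIC)[:,:,::-1])
    for k in(11,0,-8,-28,-62):
        u=(proj(p,t+z*k/1000)[0]-[x0,y0])*f; cv2.circle(im,tuple(int(v) for v in u),3,(0,0,255) if k>=0 else (0,255,0),-1)
    ims.append(im); print(c,t,np.round(u0),x0,y0)
cv2.imwrite("pics/mark2.png",np.hstack(ims))
```

```text
scene [ 0.48087421 -0.27251067  0.31536659] [ 54. 100.] 0 34
top [ 0.48127508 -0.27068841  0.31547894] [585. 362.] 510 296
```

View pics/mark2.png

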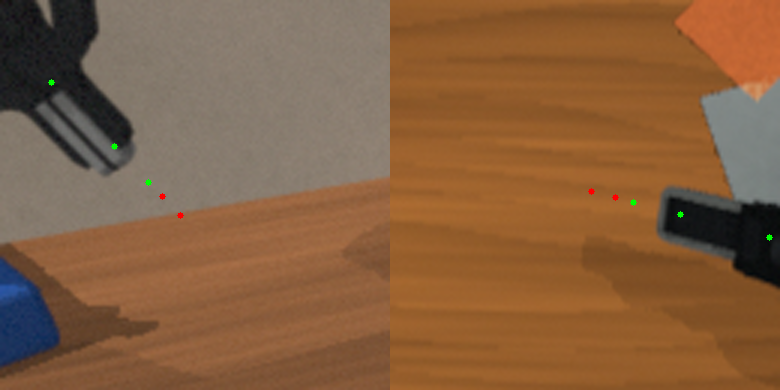

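Mark2 shows the same thing in both views. The tips lie about 20 mm behind the reported TCP along the tool axis (scene crop (115,165), top crop (660,215)), instead of 11 mm ahead of it. That is why I passed above the prongs. I'll plan with the measured offset and confirm it by touch.

```bash
sed -i 's/z+11\]/z-21]/; s/tj\[2\]-11/tj[2]+21/' plan.py; python3 plan.py 115,0,270
python3 - <<'E'
from h import *; s=get_state(); print(s["tcp_pos"],s["joint_pos"])
E
```

```text
turn deg [25.   0.  -0.2] t 7.53 F [ 0.3  0.9 -0.2] gap -0.0003
TCP jig mm [ -36.3 -340.9  315.5] tip z 336.5
115,0,270 [-150.1  281.3  204.6]
[ 0.48127508 -0.27068841  0.31547894] [-0.8563453   0.46762674  0.44473897  1.83195905  0.33607966 -0.72452769]
```

jog_arm(moves=[{"fingers": 1, "slide": [-150, 281, 205], "angular": [25, 0, 0]}, {"fingers": 1, "slide": [-150, 281, 205], "angular": [25, 0, 0]}, {"fingers": 1, "slide": [-150, 281, 205], "angular": [25, 0, 0]}, {"fingers": 1, "slide": [-150, 281, 205], "angular": [25, 0, 0]}, {"fingers": 1, "slide": [-150, 281, 205], "angular": [25, 0, 0]}, {"fingers": 1, "slide": [-150, 281, 205], "angular": [25, 0, 0]}, {"fingers": 1, "slide": [-150, 281, 205], "angular": [25, 0, 0]}, {"fingers": 1, "slide": [-150, 281, 205], "angular": [25, 0, 0]}, {"fingers": 1, "slide": [-150, 281, 205], "angular": [25, 0, 0]}, {"fingers": 1, "slide": [-150, 281, 205], "angular": [25, 0, 0]}])

```text
clock: 8.37
tcp_pos: [0.6902, 0.0489, 0.2454]
orientation: [-0.002, 0.084, 0.996, 0.001]
wrist_force: [-1.7, 0.1, -0.7]
finger_gap: 0.0003
grip_force: 0.0
```

```bash
python3 plan.py 115,0,158
```

```text
turn deg [ 0.1 -0.2  0.5] t 8.37 F [-1.7 -0.2 -0.7] gap 0.0003
TCP jig mm [113.2  10.5 245.4] tip z 266.4
115,0,158 [ -2.1 -10.7 108.4]
```

jog_arm(moves=[{"fingers": 1, "slide": [0, 0, 0], "angular": [0, 0, 0]}, {"fingers": 1, "slide": [0, 0, 40], "angular": [0, 0, 0]}, {"fingers": 1, "slide": [0, 0, 80], "angular": [0, 0, 0]}, {"fingers": 1, "slide": [0, 0, 110], "angular": [0, 0, 0]}, {"fingers": 1, "slide": [0, 0, 110], "angular": [0, 0, 0]}, {"fingers": 1, "slide": [0, 0, 110], "angular": [0, 0, 0]}])

```text
clock: 8.87
tcp_pos: [0.6871, 0.0397, 0.1382]
orientation: [-0.002, 0.089, 0.996, -0.0]
wrist_force: [0.6, -0.0, 1.0]
finger_gap: 0.0001
grip_force: 0.0
```

```bash
python3 plan.py 95,0,158 63,0,165 51,0,167 39,0,166 21.8,0,162 5.7,0,155.4 -14,0,144.9 -34,0,133 -43,0,117
```

```text
turn deg [-0.  -0.2 -0.1] t 8.87 F [0.6 0.1 1. ] gap 0.0001
TCP jig mm [111.7   0.9 138.2] tip z 159.2
95,0,158 [16.7 -0.9  1.3]
63,0,165 [48.7 -0.9 -5.6]
51,0,167 [60.7 -1.  -7.5]
39,0,166 [72.7 -1.  -6.5]
21.8,0,162 [89.9 -1.  -2.4]
5.7,0,155.4 [106.   -1.    4.2]
-14,0,144.9 [125.7  -1.   14.8]
-34,0,133 [145.6  -1.   26.8]
-43,0,117 [154.6  -1.   42.8]
```

jog_arm(moves=[{"fingers": 1, "slide": [16, -1, 1], "angular": [0, 0, 0]}, {"fingers": 1, "slide": [26, -1, 0], "angular": [0, 0, 0]}, {"fingers": 1, "slide": [37, -1, -1], "angular": [0, 0, 0]}, {"fingers": 1, "slide": [48, -1, -3], "angular": [0, 0, 0]}, {"fingers": 1, "slide": [60, -1, -4], "angular": [0, 0, 0]}, {"fingers": 1, "slide": [72, -1, -3], "angular": [0, 0, 0]}, {"fingers": 1, "slide": [72, -1, -3], "angular": [0, 0, 0]}])

```text
clock: 9.45
tcp_pos: [0.6201, 0.0514, 0.1484]
orientation: [0.005, 0.089, 0.996, -0.0]
wrist_force: [1.2, -0.1, 2.1]
finger_gap: -0.0
grip_force: 1.3
```

```bash
python3 plan.py 21.8,0,160 5.7,0,153 -14,0,143 -34,0,131 -43,0,117 -48,0,107
python3 - <<'E'
from h import *
p=read_camera("scene"); q=read_camera("top")
for n in("cap_tip","slot_end"):
    for c,v in(("s",p),("t",q)): print(n,c,[(np.round(r["point"]).tolist(),round(r["p"],2)) for r in tip_of(n,v)[:2]])
J=np.load("jig.npy")
print([(a,np.round(proj(p,toW(*J,jp("cap_tip",a)))[0]).tolist()) for a in(1.1,1.3,1.5,1.9)])
cv2.imwrite("pics/c5.png",cv2.resize(p["color"][130:270,240:400],None,fx=2.5,fy=2.5)[:,:,::-1])
E
```

```text
turn deg [ 0.   0.5 -0. ] t 9.45 F [1.2 0.2 2.1] gap -0.0
TCP jig mm [ 43.7   0.6 148.4] tip z 169.4
21.8,0,160 [22.  -0.6  9.2]
5.7,0,153 [38.1 -0.7 16. ]
-14,0,143 [57.9 -0.7 25.8]
-34,0,131 [78.  -0.7 37.6]
-43,0,117 [87.2 -0.7 51.6]
-48,0,107 [92.3 -0.7 61.5]
cap_tip s []
cap_tip t []
slot_end s [([308.0, 183.0], 0.94)]
slot_end t [([446.0, 264.0], 0.72)]
[(1.1, [302.0, 173.0]), (1.3, [305.0, 177.0]), (1.5, [307.0, 183.0]), (1.9, [312.0, 200.0])]
```

View pics/c5.png

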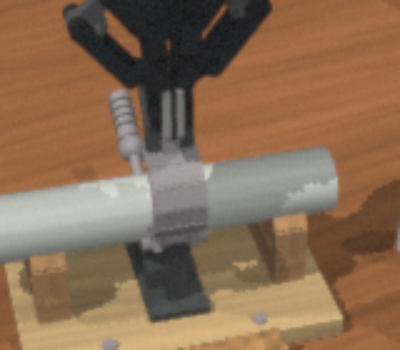

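C5 shows the cap now following the fingers: its ring faces the camera at (180,195), with the tips at the tongue. Continuing down.

jog_arm(moves=[{"fingers": 1, "slide": [9, -1, -1], "angular": [0, 0, 0]}, {"fingers": 1, "slide": [18, -1, 1], "angular": [0, 0, 0]}, {"fingers": 1, "slide": [26, -1, 4], "angular": [0, 0, 0]}, {"fingers": 1, "slide": [34, -1, 8], "angular": [0, 0, 0]}, {"fingers": 1, "slide": [45, -1, 14], "angular": [0, 0, 0]}, {"fingers": 1, "slide": [56, -1, 21], "angular": [0, 0, 0]}, {"fingers": 1, "slide": [66, -1, 27], "angular": [0, 0, 0]}, {"fingers": 1, "slide": [75, -1, 34], "angular": [0, 0, 0]}, {"fingers": 1, "slide": [75, -1, 34], "angular": [0, 0, 0]}, {"fingers": 1, "slide": [75, -1, 34], "angular": [0, 0, 0]}])

```text
clock: 10.58
tcp_pos: [0.5433, 0.0641, 0.1075]
orientation: [-0.001, 0.089, 0.996, -0.0]
wrist_force: [-0.0, 0.9, 0.0]
finger_gap: -0.0002
grip_force: 0.0
```

```bash
python3 plan.py -43,0,117 -47,0,107 -50,0,98.3 -50.4,0,94.6
python3 - <<'E'
from h import *
p=read_camera("scene"); q=read_camera("top")
for n in("cap_tip","slot_end","bolt_grip"):
    for c,v in(("s",p),("t",q)): print(n,c,[(np.round(r["point"]).tolist(),round(r["p"],2)) for r in tip_of(n,v)[:2]])
E
```

```text
turn deg [-0.  -0.1 -0. ] t 10.58 F [-0.2  0.9  0. ] gap -0.0002
TCP jig mm [-34.2  -0.4 107.5] tip z 128.5
-43,0,117 [ 8.8  0.4 11.5]
-47,0,107 [12.8  0.4 21.5]
-50,0,98.3 [15.8  0.4 30.2]
-50.4,0,94.6 [16.2  0.4 33.9]
cap_tip s [([296.0, 176.0], 0.59)]
cap_tip t []
slot_end s [([298.0, 183.0], 0.95)]
slot_end t []
bolt_grip s [([287.0, 176.0], 0.61)]
bolt_grip t []
```

jog_arm(moves=[{"fingers": 1, "slide": [5, 0, 6], "angular": [0, 0, 0]}, {"fingers": 1, "slide": [9, 0, 12], "angular": [0, 0, 0]}, {"fingers": 1, "slide": [12, 0, 18], "angular": [0, 0, 0]}, {"fingers": 1, "slide": [15, 0, 23], "angular": [0, 0, 0]}, {"fingers": 1, "slide": [16, 0, 26], "angular": [0, 0, 0]}, {"fingers": 1, "slide": [16, 0, 28], "angular": [0, 0, 0]}, {"fingers": 1, "slide": [16, 0, 28], "angular": [0, 0, 0]}, {"fingers": 1, "slide": [16, 0, 28], "angular": [0, 0, 0]}])

```text
clock: 11.65
tcp_pos: [0.5287, 0.0668, 0.0797]
orientation: [-0.0, 0.089, 0.996, -0.0]
wrist_force: [-0.4, -0.5, -0.6]
finger_gap: 0.0002
grip_force: 0.0
```

```bash
python3 plan.py -50,0,98 -51,0,91
python3 - <<'E'
from h import *
p=read_camera("scene"); J=np.load("jig.npy")
for n in("cap_tip","slot_end"): print(n,[(np.round(r["point"],1).tolist(),round(r["p"],2)) for r in tip_of(n,p)[:2]])
for a in(.0,.1,.2,.3,.4,.6): print(a,[np.round(proj(p,toW(*J,jp(n,a)))[0],1).tolist() for n in("cap_tip","slot_end")])
E
```

```text
turn deg [-0. -0. -0.] t 11.65 F [-0.3 -0.5 -0.6] gap 0.0002
TCP jig mm [-49.   -0.3  79.7] tip z 100.7
-50,0,98 [1.  0.3 2.7]
-51,0,91 [2.  0.3 9.7]
cap_tip [([296.4, 185.7], 0.62), ([295.9, 215.8], 0.28)]
slot_end [([299.6, 190.6], 0.9)]
0.0 [[296.1, 189.3], [297.3, 193.3]]
0.1 [[296.1, 185.9], [297.3, 190.2]]
0.2 [[296.3, 182.7], [297.4, 187.3]]
0.3 [[296.5, 179.8], [297.7, 184.8]]
0.4 [[296.9, 177.4], [298.0, 182.6]]
0.6 [[297.9, 173.7], [298.9, 179.4]]
```

Seen angle is 0.10, in agreement with the tip height. Pressing slowly now.

jog_arm(moves=[{"fingers": 1, "slide": [0, 0, 2], "angular": [0, 0, 0]}, {"fingers": 1, "slide": [0, 0, 4], "angular": [0, 0, 0]}, {"fingers": 1, "slide": [0, 0, 5], "angular": [0, 0, 0]}, {"fingers": 1, "slide": [0, 0, 6], "angular": [0, 0, 0]}, {"fingers": 1, "slide": [0, 0, 6], "angular": [0, 0, 0]}, {"fingers": 1, "slide": [0, 0, 6], "angular": [0, 0, 0]}])

```text
clock: 12.3
tcp_pos: [0.5286, 0.0668, 0.0737]
orientation: [-0.0, 0.089, 0.996, -0.0]
wrist_force: [0.1, -0.2, -0.6]
finger_gap: -0.0002
grip_force: 0.1
```

jog_arm(moves=[{"fingers": 1, "slide": [0, 0, 1], "angular": [0, 0, 0]}, {"fingers": 1, "slide": [0, 0, 2], "angular": [0, 0, 0]}, {"fingers": 1, "slide": [0, 0, 2], "angular": [0, 0, 0]}])

```text
clock: 12.55
tcp_pos: [0.5285, 0.0669, 0.0718]
orientation: [-0.0, 0.089, 0.996, -0.0]
wrist_force: [-1.1, 0.2, 2.0]
finger_gap: 0.0004
grip_force: 1.2
```

```bash
python3 plan.py
```

```text
turn deg [-0. -0. -0.] t 12.55 F [-1.2  0.   2. ] gap 0.0004
TCP jig mm [-49.3  -0.3  71.8] tip z 92.8
```

jog_arm(moves=[{"fingers": 1, "slide": [0, 0, 1], "angular": [0, 0, 0]}, {"fingers": 1, "slide": [0, 0, 2], "angular": [0, 0, 0]}, {"fingers": 1, "slide": [0, 0, 2], "angular": [0, 0, 0]}])

```text
clock: 12.8
tcp_pos: [0.5284, 0.0669, 0.0699]
orientation: [-0.0, 0.089, 0.996, -0.0]
wrist_force: [-2.4, 0.3, 5.3]
finger_gap: -0.0002
grip_force: 2.4
```

jog_arm(moves=[{"fingers": 1, "slide": [0, 0, 1], "angular": [0, 0, 0]}, {"fingers": 1, "slide": [0, 0, 2], "angular": [0, 0, 0]}, {"fingers": 1, "slide": [0, 0, 2], "angular": [0, 0, 0]}])

```text
clock: 13.05
tcp_pos: [0.5283, 0.0669, 0.068]
orientation: [-0.0, 0.089, 0.996, -0.0]
wrist_force: [-3.1, 0.6, 6.9]
finger_gap: -0.0
grip_force: 3.4
```

jog_arm(moves=[{"fingers": 1, "slide": [0, 0, 1], "angular": [0, 0, 0]}, {"fingers": 1, "slide": [0, 0, 2], "angular": [0, 0, 0]}, {"fingers": 1, "slide": [0, 0, 2], "angular": [0, 0, 0]}, {"fingers": 1, "slide": [0, 0, 2], "angular": [0, 0, 0]}])

```text
clock: 13.38
tcp_pos: [0.5282, 0.0669, 0.0664]
orientation: [-0.0, 0.089, 0.996, -0.0]
wrist_force: [-4.1, 0.7, 8.3]
finger_gap: -0.0001
grip_force: 4.4
```

jog_arm(moves=[{"fingers": 1, "slide": [0, 0, -10], "angular": [0, 0, 0]}, {"fingers": 1, "slide": [0, 0, -50], "angular": [0, 0, 0]}, {"fingers": 0, "slide": [0, 0, -90], "angular": [0, 0, 0]}, {"fingers": 0.5, "slide": [40, 0, -90], "angular": [0, 0, 0]}, {"fingers": 0.5, "slide": [80, 0, -90], "angular": [0, 0, 0]}, {"fingers": 0.5, "slide": [80, 0, -90], "angular": [0, 0, 0]}])

```text
clock: 13.88
tcp_pos: [0.4415, 0.0819, 0.155]
orientation: [-0.004, 0.088, 0.996, -0.0]
wrist_force: [-1.5, 0.1, -0.9]
finger_gap: 0.0424
grip_force: 0.0
```

```bash
python3 plan.py; python3 fit.py
python3 - <<'E'
from h import *
p=read_camera("scene"); q=read_camera("top")
a=cv2.resize(p["color"][130:270,240:400],None,fx=2.5,fy=2.5,interpolation=cv2.INTER_CUBIC)
b=cv2.resize(q["color"][230:370,240:400],None,fx=2.5,fy=2.5,interpolation=cv2.INTER_CUBIC); cv2.imwrite("pics/crop6.png",np.hstack([a,b])[:,:,::-1])
E
```

```text
turn deg [-0.1 -0.5  0. ] t 13.88 F [-1.5 -0.2 -0.9] gap 0.0424
TCP jig mm [-137.5   -0.8  155. ] tip z 176.0
x y yaw cap bolt d [ 0.5769  0.0596 -0.193   0.0735  1.2922  0.0014] sd [0.0017 0.0015 0.0282 0.0622 0.0812 0.0029]
0 jig [-1.1 -1.2]
0 hinge [-1.2 -0.2]
0 cap_tip [ 0.1 -0.9]
0 slot_end [1.4 1.1]
0 buffer_top [-0.3  2.4]
0 bolt_pin [-0.4  0.4]
0 bolt_grip [ 2.8 -0.3]
0 tube [2.2 1.1]
1 jig [-0.1 -0.4]
1 hinge [-2.5  0.3]
1 cap_tip [ 0.5 -0.6]
1 slot_end [0.8 0.6]
1 buffer_top [1.  2.5]
1 bolt_pin [-0.3 -4.1]
1 bolt_grip [0.6 1.7]
1 tube [-0.3 -0.5]
```

View pics/crop6.png

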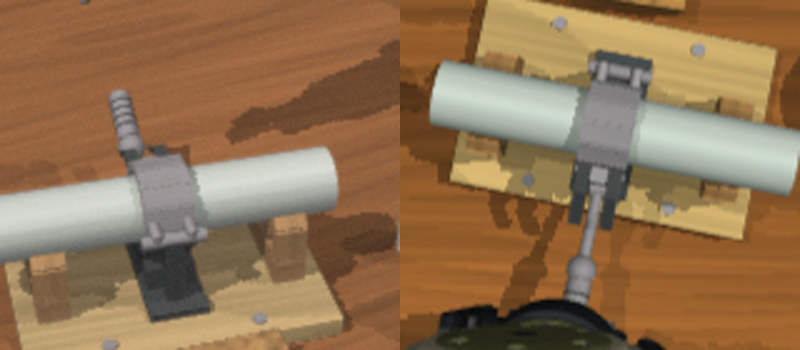

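Crop6 shows the cap lying over the tube on its buffer, with the tongue prongs at top crop (592,205), and the bolt still out at (580,270). Now to grip the bolt sleeve.

```bash
sed -i 's/z-21\]/z-23]/; s/tj\[2\]+21/tj[2]+23/' plan.py; python3 plan.py -140,0,43
python3 - <<'E'
from h import *
p=read_camera("scene"); q=read_camera("top"); J=np.load("jig.npy")
A=[];
for v in(p,q):
    r=tip_of("bolt_grip",v)
    if r: print(r[0]); o,d=ray(v,r[0]["point"]); M=np.eye(3)-np.outer(d,d); A.append((M,M@o))
if len(A)==2:
    w=np.linalg.solve(A[0][0]+A[1][0],A[0][1]+A[1][1]); print("jig",R.from_euler('z',-J[2]).apply(w-[J[0],J[1],0]))
print([(b,np.round(proj(p,toW(*J,jp("bolt_grip",0,b)))[0],1).tolist(),np.round(proj(q,toW(*J,jp("bolt_grip",0,b)))[0],1).tolist()) for b in(1.1,1.2,1.3,1.4)])
E
```

```text
turn deg [-0.  0. -0.] t 14.88 F [ 1.  -0.4 -0.2] gap 0.0428
TCP jig mm [-129.1   -0.3  155.8] tip z 178.8
-140,0,43 [ 10.9   0.3 135.8]
{'point': [288.1, 175.3], 'p': 0.47}
{'point': [308.9, 356.9], 'p': 0.79}
jig [-0.14043064  0.0013276   0.06398829]
[(1.1, [287.6, 171.3], [309.8, 354.2]), (1.2, [287.4, 173.9], [309.6, 355.7]), (1.3, [287.3, 176.9], [309.5, 356.6]), (1.4, [287.3, 180.3], [309.5, 357.0])]
```

jog_arm(moves=[{"fingers": 0.5, "slide": [11, 1, 0], "angular": [0, 0, 0]}, {"fingers": 0.5, "slide": [11, 1, 30], "angular": [0, 0, 0]}, {"fingers": 0.5, "slide": [11, 1, 60], "angular": [0, 0, 0]}, {"fingers": 0.5, "slide": [11, 1, 90], "angular": [0, 0, 0]}, {"fingers": 0.5, "slide": [11, 1, 115], "angular": [0, 0, 0]}, {"fingers": 0.5, "slide": [11, 1, 133], "angular": [0, 0, 0]}, {"fingers": 0.5, "slide": [11, 1, 133], "angular": [0, 0, 0]}, {"fingers": 0.5, "slide": [11, 1, 133], "angular": [0, 0, 0]}])

```text
clock: 15.75
tcp_pos: [0.4376, 0.0841, 0.0224]
orientation: [-0.001, 0.089, 0.996, -0.0]
wrist_force: [0.7, -0.6, 0.1]
finger_gap: 0.0426
grip_force: 0.0
```

jog_arm(moves=[{"fingers": 1, "slide": [0, 0, 0], "angular": [0, 0, 0]}, {"fingers": 1, "slide": [0, 0, 0], "angular": [0, 0, 0]}, {"fingers": 1, "slide": [0, 0, 0], "angular": [0, 0, 0]}, {"fingers": 1, "slide": [0, 0, 0], "angular": [0, 0, 0]}], squeeze=25)

```text
clock: 16.08
tcp_pos: [0.4405, 0.0849, 0.0242]
orientation: [0.001, 0.088, 0.996, 0.001]
wrist_force: [0.6, 5.8, 0.9]
finger_gap: 0.0174
grip_force: 24.6
```

```bash
python3 plan.py
python3 - <<'E'
import numpy as np
b0=1.26
for b in(1.1,.95,.8,.65,.5,.4,.3,.2,.1,0): print(b, np.round([98*(np.sin(b0)-np.sin(b)), 98*(np.cos(b)-np.cos(b0))],1))
E
```

```text
turn deg [ 0.2  0.1 -0. ] t 16.08 F [-0.4  5.8  0.9] gap 0.0174
TCP jig mm [-139.     2.    24.2] tip z 47.2
1.1 [ 6.  14.5]
0.95 [13.6 27. ]
0.8 [23.  38.3]
0.65 [34. 48.]
0.5 [46.3 56. ]
0.4 [55.1 60.3]
0.3 [64.3 63.7]
0.2 [73.8 66.1]
0.1 [83.5 67.5]
0 [93.3 68. ]
```

The sleeve is gripped (gap 17.4 mm). I'll swing it up, easing the 6 N side load with +2 mm in y.

jog_arm(moves=[{"fingers": 1, "slide": [0, 2, 0], "angular": [0, 0, 0]}, {"fingers": 1, "slide": [-3, 2, -7], "angular": [0, 0, 0]}, {"fingers": 1, "slide": [-6, 2, -14.5], "angular": [0, 0, 0]}, {"fingers": 1, "slide": [-9.5, 2, -21], "angular": [0, 0, 0]}, {"fingers": 1, "slide": [-13.6, 2, -27], "angular": [0, 0, 0]}, {"fingers": 1, "slide": [-18, 2, -33], "angular": [0, 0, 0]}, {"fingers": 1, "slide": [-23, 2, -38], "angular": [0, 0, 0]}, {"fingers": 1, "slide": [-28, 2, -43], "angular": [0, 0, 0]}, {"fingers": 1, "slide": [-34, 2, -48], "angular": [0, 0, 0]}, {"fingers": 1, "slide": [-34, 2, -48], "angular": [0, 0, 0]}])

```text
clock: 16.92
tcp_pos: [0.474, 0.0793, 0.0719]
orientation: [0.0, 0.089, 0.996, -0.0]
wrist_force: [-4.9, -5.1, 2.8]
finger_gap: 0.0171
grip_force: 28.3
```

```bash
python3 plan.py; python3 fit.py | head -1; python3 plan.py
```

```text
turn deg [-0.1  0.  -0.1] t 16.92 F [-3.9 -5.9  2.8] gap 0.0171
TCP jig mm [-105.     2.3   71.9] tip z 94.9
x y yaw cap bolt d [ 0.5752  0.0606 -0.1859  0.0883  0.8527  0.0032] sd [0.0018 0.0016 0.0352 0.0743 0.1564 0.0043]
turn deg [-0.1  0.1 -0.1] t 17.82 F [-1.9 -6.   2.3] gap 0.0172
TCP jig mm [-105.3    2.3   71.7] tip z 94.7
```

jog_arm(moves=[{"fingers": 1, "slide": [-4, -1, -3], "angular": [0, 0, 0]}, {"fingers": 1, "slide": [-8, -1, -5.5], "angular": [0, 0, 0]}, {"fingers": 1, "slide": [-12, -1, -7.5], "angular": [0, 0, 0]}, {"fingers": 1, "slide": [-16, -1, -9.5], "angular": [0, 0, 0]}, {"fingers": 1, "slide": [-16, -1, -9.5], "angular": [0, 0, 0]}, {"fingers": 1, "slide": [-16, -1, -9.5], "angular": [0, 0, 0]}])

```text
clock: 18.32
tcp_pos: [0.4898, 0.0763, 0.081]
orientation: [0.001, 0.089, 0.996, 0.0]
wrist_force: [-2.9, 0.4, 1.8]
finger_gap: 0.0172
grip_force: 28.0
```

```bash
cat > st.py <<'E'
from h import *
J=np.load("jig.npy"); s=get_state(); t=R.from_euler('z',-J[2]).apply(np.array(s["tcp_pos"])-[J[0],J[1],0])*1000
F=R.from_euler('z',-J[2]).apply(s["wrist_force"]); dx=-46-t[0]; dz=t[2]+42-34
b=np.arctan2(dx,dz); print("t",round(s["clock"],2),"F",np.round(F,1),"tcp",np.round(t,1),"b",round(b,3),"r",round(np.hypot(dx,dz),1),"Mjig",np.round(R.from_euler('z',-J[2]).apply(s["ft_torque"]),2))
for d in(2,4,6,8,10,15,20): b2=b-d/98; print(d,np.round([-98*(np.sin(b)-np.sin(b2)),0,-98*(np.cos(b2)-np.cos(b))],1),end=" ")
E
python3 st.py
```

```text
t 18.32 F [-2.9 -0.1  1.8] tcp [-88.9   2.2  81. ] b 0.45 r 98.8 Mjig [ 0.14  0.73 -0.01]
2 [-1.8  0.  -0.9] 4 [-3.6  0.  -1.7] 6 [-5.5  0.  -2.4] 8 [-7.3  0.  -3.2] 10 [-9.2  0.  -3.9] 15 [-14.    0.   -5.5] 20 [-18.8   0.   -6.8]
```

jog_arm(moves=[{"fingers": 1, "slide": [-3, 0, -1.3], "angular": [0, 0, 0]}, {"fingers": 1, "slide": [-6, 0, -2.6], "angular": [0, 0, 0]}, {"fingers": 1, "slide": [-9, 0, -3.8], "angular": [0, 0, 0]}, {"fingers": 1, "slide": [-9, 0, -3.8], "angular": [0, 0, 0]}])

```text
clock: 18.65
tcp_pos: [0.4985, 0.0747, 0.0844]
orientation: [0.001, 0.089, 0.996, 0.0]
wrist_force: [-1.7, 3.0, 0.8]
finger_gap: 0.0168
grip_force: 27.3
```

```bash
python3 st.py
```

```text
t 18.65 F [-2.2  2.6  0.8] tcp [-80.1   2.1  84.4] b 0.354 r 98.5 Mjig [ 0.5   0.71 -0.02]
2 [-1.9  0.  -0.7] 4 [-3.8  0.  -1.3] 6 [-5.7  0.  -1.9] 8 [-7.6  0.  -2.5] 10 [-9.5  0.  -3. ] 15 [-14.4   0.   -4.1] 20 [-19.3   0.   -5. ]
```

jog_arm(moves=[{"fingers": 1, "slide": [-2, 0, -0.7], "angular": [0, 0, 0]}, {"fingers": 1, "slide": [-4, 0, -1.4], "angular": [0, 0, 0]}, {"fingers": 1, "slide": [-6, 0, -2], "angular": [0, 0, 0]}, {"fingers": 1, "slide": [-6, 0, -2], "angular": [0, 0, 0]}])

```text
clock: 18.98
tcp_pos: [0.504, 0.0736, 0.0862]
orientation: [0.0, 0.089, 0.996, 0.0]
wrist_force: [-0.6, 4.2, 0.1]
finger_gap: 0.0169
grip_force: 27.0
```

```bash
python3 st.py
```

```text
t 18.98 F [-1.3  4.1  0.1] tcp [-74.5   2.   86.2] b 0.294 r 98.4 Mjig [0.81 0.75 0.01]
2 [-1.9  0.  -0.6] 4 [-3.9  0.  -1.1] 6 [-5.8  0.  -1.6] 8 [-7.7  0.  -2. ] 10 [-9.7  0.  -2.4] 15 [-14.6   0.   -3.2] 20 [-19.6   0.   -3.8]
```

jog_arm(moves=[{"fingers": 1, "slide": [-2, 0.7, -0.6], "angular": [0, 0, 0]}, {"fingers": 1, "slide": [-4, 0.7, -1.1], "angular": [0, 0, 0]}, {"fingers": 1, "slide": [-4, 0.7, -1.1], "angular": [0, 0, 0]}])

```text
clock: 19.23
tcp_pos: [0.5079, 0.073, 0.0872]
orientation: [0.0, 0.089, 0.996, -0.0]
wrist_force: [-1.6, 1.2, -0.4]
finger_gap: 0.0168
grip_force: 26.6
```

```bash
python3 st.py; python3 fit.py
```

```text
t 19.23 F [-1.8  0.9 -0.4] tcp [-70.5   2.1  87.2] b 0.252 r 98.3 Mjig [0.24 0.67 0.09]
2 [-1.9  0.  -0.5] 4 [-3.9  0.  -0.9] 6 [-5.9  0.  -1.3] 8 [-7.8  0.  -1.7] 10 [-9.8  0.  -2. ] 15 [-14.8   0.   -2.6] 20 [-19.7   0.   -3. ] x y yaw cap bolt d [ 0.5779  0.0588 -0.2261  0.0591  0.8931 -0.0008] sd [0.0016 0.0016 0.036  0.0511 0.1718 0.0029]
0 jig [-1.5 -1.7]
0 hinge [-0.1 -2.9]
0 cap_tip [-1.2 -0.4]
0 slot_end [2.9 0.3]
0 buffer_top [-0.8  1.3]
0 bolt_pin [1.2 0. ]
0 bolt_grip [1.5 0.3]
0 tube [1.7 0.3]
1 jig [-0.2 -0.7]
1 hinge [-1.4  0.4]
1 cap_tip [-0.1  0. ]
1 slot_end [1.4 0.5]
1 buffer_top [-1.1 -0.7]
1 bolt_pin [ 2.5 -0.6]
1 tube [1.6 0.6]
```

jog_arm(moves=[{"fingers": 1, "slide": [-2, 0, -0.5], "angular": [0, 0, 0]}, {"fingers": 1, "slide": [-4, 0, -0.9], "angular": [0, 0, 0]}, {"fingers": 1, "slide": [-4, 0, -0.9], "angular": [0, 0, 0]}])

```text
clock: 20.38
tcp_pos: [0.511, 0.0726, 0.088]
orientation: [-0.001, 0.089, 0.996, -0.0]
wrist_force: [-3.4, -1.0, -2.4]
finger_gap: 0.0172
grip_force: 26.0
```

```bash
python3 st.py
python3 - <<'E'
from h import *
p=read_camera("scene"); J=np.load("jig.npy")
for n in("bolt_grip","cap_tip","slot_end"): print(n,[(np.round(r["point"],1).tolist(),round(r["p"],2)) for r in tip_of(n,p)[:3]])
print([(b,np.round(proj(p,toW(*J,jp("bolt_grip",0,b)))[0]).tolist()) for b in(.2,.4,.6,.8,1.2)])
E
```

```text
t 20.38 F [-3.1 -1.6 -2.4] tcp [-67.4   2.2  88. ] b 0.219 r 98.4 Mjig [-0.35  0.7   0.1 ]
2 [-2.   0.  -0.4] 4 [-3.9  0.  -0.8] 6 [-5.9  0.  -1.1] 8 [-7.9  0.  -1.4] 10 [-9.9  0.  -1.7] 15 [-14.8   0.   -2.1] 20 [-19.8   0.   -2.3] bolt_grip [([293.8, 168.5], 0.86)]
cap_tip [([293.5, 186.0], 0.83)]
slot_end [([298.2, 192.1], 0.83)]
[(0.2, [294.0, 167.0]), (0.4, [292.0, 165.0]), (0.6, [290.0, 164.0]), (0.8, [289.0, 166.0]), (1.2, [287.0, 174.0])]
```

jog_arm(moves=[{"fingers": 1, "slide": [-2, 0, -0.3], "angular": [0, 0, 0]}, {"fingers": 1, "slide": [-3, 0, -0.4], "angular": [0, 0, 0]}, {"fingers": 1, "slide": [-3, 0, -0.4], "angular": [0, 0, 0]}])

```text
clock: 20.83
tcp_pos: [0.5143, 0.072, 0.0887]
orientation: [-0.0, 0.089, 0.996, -0.0]
wrist_force: [-4.3, -2.1, -0.8]
finger_gap: 0.017
grip_force: 25.5
```

jog_arm(moves=[{"fingers": 1, "slide": [-2, 0, -0.3], "angular": [0, 0, 0]}, {"fingers": 1, "slide": [-3, 0, -0.4], "angular": [0, 0, 0]}, {"fingers": 1, "slide": [-3, 0, -0.4], "angular": [0, 0, 0]}])

```text
clock: 21.08
tcp_pos: [0.5166, 0.0716, 0.089]
orientation: [-0.001, 0.089, 0.996, -0.0]
wrist_force: [-6.5, -1.6, 0.9]
finger_gap: 0.0169
grip_force: 25.3
```

```bash
python3 st.py
```

```text
t 21.08 F [-6.1 -2.7  0.9] tcp [-61.8   2.2  89. ] b 0.161 r 98.3 Mjig [-0.55  1.32 -0.07]
2 [-2.   0.  -0.3] 4 [-4.   0.  -0.6] 6 [-5.9  0.  -0.8] 8 [-7.9  0.  -1. ] 10 [-9.9  0.  -1.1] 15 [-14.9   0.   -1.3] 20 [-19.9   0.   -1.2]
```

jog_arm(moves=[{"fingers": 1, "slide": [-2, -0.3, -0.2], "angular": [0, 0, 0]}, {"fingers": 1, "slide": [-3, -0.3, -0.3], "angular": [0, 0, 0]}, {"fingers": 1, "slide": [-3, -0.3, -0.3], "angular": [0, 0, 0]}])

```text
clock: 21.33
tcp_pos: [0.5193, 0.0711, 0.0893]
orientation: [-0.001, 0.089, 0.996, 0.0]
wrist_force: [-6.5, -0.5, 2.4]
finger_gap: 0.0171
grip_force: 24.9
```

jog_arm(moves=[{"fingers": 1, "slide": [-1, 0, -0.1], "angular": [0, 0, 0]}, {"fingers": 1, "slide": [-2, 0, -0.2], "angular": [0, 0, 0]}, {"fingers": 1, "slide": [-2, 0, -0.2], "angular": [0, 0, 0]}])

```text
clock: 21.58
tcp_pos: [0.5205, 0.0709, 0.0895]
orientation: [-0.001, 0.089, 0.996, 0.0]
wrist_force: [-7.9, -0.7, 3.3]
finger_gap: 0.0175
grip_force: 25.2
```

jog_arm(moves=[{"fingers": 1, "slide": [-1, 0, -0.1], "angular": [0, 0, 0]}, {"fingers": 1, "slide": [-2, 0, -0.2], "angular": [0, 0, 0]}, {"fingers": 1, "slide": [-2, 0, -0.2], "angular": [0, 0, 0]}])

```text
clock: 21.83
tcp_pos: [0.5222, 0.0706, 0.0896]
orientation: [-0.002, 0.089, 0.996, 0.0]
wrist_force: [-8.4, -0.7, 2.6]
finger_gap: 0.017
grip_force: 25.0
```

```bash
python3 st.py
```

```text
t 21.83 F [-8.2 -2.1  2.6] tcp [-56.    2.2  89.6] b 0.102 r 98.1 Mjig [-0.33  1.84  0.02]
2 [-2.   0.  -0.2] 4 [-4.   0.  -0.3] 6 [-6.   0.  -0.4] 8 [-8.   0.  -0.5] 10 [-10.    0.   -0.5] 15 [-15.    0.   -0.4] 20 [-20.   0.  -0.]
```

jog_arm(moves=[{"fingers": 1, "slide": [-1, 0, -0.1], "angular": [0, 0, 0]}, {"fingers": 1, "slide": [-2, 0, -0.2], "angular": [0, 0, 0]}, {"fingers": 1, "slide": [-2, 0, -0.2], "angular": [0, 0, 0]}])

```text
clock: 22.08
tcp_pos: [0.5239, 0.0703, 0.0898]
orientation: [-0.002, 0.089, 0.996, 0.0]
wrist_force: [-8.6, -0.2, 3.9]
finger_gap: 0.0166
grip_force: 25.3
```

jog_arm(moves=[{"fingers": 1, "slide": [-1, 0, -0.1], "angular": [0, 0, 0]}, {"fingers": 1, "slide": [-2, 0, -0.2], "angular": [0, 0, 0]}, {"fingers": 1, "slide": [-2, 0, -0.2], "angular": [0, 0, 0]}])

```text
clock: 22.33
tcp_pos: [0.5265, 0.0698, 0.0899]
orientation: [-0.001, 0.088, 0.996, 0.0]
wrist_force: [-7.0, 0.2, 1.1]
finger_gap: 0.0172
grip_force: 24.9
```

jog_arm(moves=[{"fingers": 1, "slide": [-1, 0, 0], "angular": [0, 0, 0]}, {"fingers": 1, "slide": [-1.5, 0, 0], "angular": [0, 0, 0]}, {"fingers": 1, "slide": [-1.5, 0, 0], "angular": [0, 0, 0]}])

```text
clock: 22.58
tcp_pos: [0.528, 0.0695, 0.0899]
orientation: [-0.001, 0.089, 0.996, 0.0]
wrist_force: [-6.9, -0.8, 1.3]
finger_gap: 0.0166
grip_force: 24.7
```

```bash
python3 st.py
```

```text
t 22.58 F [-6.6 -2.   1.3] tcp [-50.2   2.2  89.9] b 0.042 r 98.0 Mjig [-0.29  1.58 -0.08]
2 [-2.   0.  -0.1] 4 [-4.   0.  -0.1] 6 [-6.   0.  -0.1] 8 [-8.  0. -0.] 10 [-10.    0.    0.1] 15 [-15.    0.    0.5] 20 [-19.9   0.    1.2]
```

jog_arm(moves=[{"fingers": 1, "slide": [-1, 0.3, 0], "angular": [0, 0, 0]}, {"fingers": 1, "slide": [-1.5, 0.3, 0], "angular": [0, 0, 0]}, {"fingers": 1, "slide": [-1.5, 0.3, 0], "angular": [0, 0, 0]}])

```text
clock: 22.83
tcp_pos: [0.53, 0.0692, 0.09]
orientation: [-0.001, 0.089, 0.996, -0.0]
wrist_force: [-6.1, -1.3, 1.3]
finger_gap: 0.0168
grip_force: 24.9
```

jog_arm(moves=[{"fingers": 1, "slide": [-1, 0, 0], "angular": [0, 0, 0]}, {"fingers": 1, "slide": [-1.5, 0, 0], "angular": [0, 0, 0]}, {"fingers": 1, "slide": [-1.5, 0, 0], "angular": [0, 0, 0]}])

```text
clock: 23.08
tcp_pos: [0.5319, 0.0689, 0.0901]
orientation: [-0.001, 0.089, 0.996, -0.0]
wrist_force: [-5.7, -2.2, 0.9]
finger_gap: 0.0162
grip_force: 25.3
```

```bash
python3 st.py
```

```text
t 23.08 F [-5.2 -3.2  0.9] tcp [-46.2   2.2  90.1] b 0.002 r 98.1 Mjig [-0.56  1.2  -0.04]
2 [-2.  0.  0.] 4 [-4.   0.   0.1] 6 [-6.   0.   0.2] 8 [-8.   0.   0.3] 10 [-10.    0.    0.5] 15 [-14.9   0.    1.1] 20 [-19.9   0.    2. ]
```

jog_arm(moves=[{"fingers": 1, "slide": [-1, -0.3, 0], "angular": [0, 0, 0]}, {"fingers": 1, "slide": [-1.5, -0.3, 0], "angular": [0, 0, 0]}, {"fingers": 1, "slide": [-1.5, -0.3, 0], "angular": [0, 0, 0]}])

```text
clock: 23.33
tcp_pos: [0.5337, 0.0685, 0.0901]
orientation: [-0.0, 0.089, 0.996, 0.0]
wrist_force: [-4.5, -0.1, -0.2]
finger_gap: 0.0159
grip_force: 24.9
```

jog_arm(moves=[{"fingers": 1, "slide": [-1, -0.2, 0], "angular": [0, 0, 0]}, {"fingers": 1, "slide": [-1.5, -0.2, 0], "angular": [0, 0, 0]}, {"fingers": 1, "slide": [-1.5, -0.2, 0], "angular": [0, 0, 0]}])

```text
clock: 23.58
tcp_pos: [0.5376, 0.068, 0.0909]
orientation: [0.002, 0.089, 0.996, 0.0]
wrist_force: [0.0, -0.5, 0.8]
finger_gap: 0.0001
grip_force: 0.0
```

```bash
python3 st.py
python3 - <<'E'
from h import *
p=read_camera("scene"); q=read_camera("top")
for n in("bolt_grip","cap_tip","slot_end"):
  for v in(p,q): print(n,[(np.round(r["point"],1).tolist(),round(r["p"],2)) for r in tip_of(n,v)[:1]])
E
```

```text
t 23.58 F [ 0.1 -0.5  0.8] tcp [-40.5   2.4  90.9] b -0.056 r 99.1 Mjig [-0.07 -0.02 -0.01]
2 [-2.   0.   0.1] 4 [-4.   0.   0.3] 6 [-6.   0.   0.5] 8 [-8.   0.   0.8] 10 [-9.9  0.   1.1] 15 [-14.9   0.    2. ] 20 [-19.7   0.    3.1] bolt_grip []
bolt_grip [([328.6, 216.9], 0.24)]
cap_tip [([296.5, 187.0], 0.68)]
cap_tip []
slot_end [([179.6, 297.7], 0.71)]
slot_end []
```

The grip slid off the sleeve: the fingers are shut and have passed it. The bolt is standing on the ramp. I'll go round to its outer side and push with the closed fingers instead.

jog_arm(moves=[{"fingers": 1, "slide": [-4, 0, 0], "angular": [0, 0, 0]}, {"fingers": 1, "slide": [-4, 0, -30], "angular": [0, 0, 0]}, {"fingers": 1, "slide": [-4, 0, -60], "angular": [0, 0, 0]}, {"fingers": 1, "slide": [30, 0, -60], "angular": [0, 0, 0]}, {"fingers": 1, "slide": [70, 0, -60], "angular": [0, 0, 0]}, {"fingers": 1, "slide": [70, 0, -60], "angular": [0, 0, 0]}, {"fingers": 1, "slide": [70, 0, -60], "angular": [0, 0, 0]}])

```text
clock: 24.57
tcp_pos: [0.4642, 0.0806, 0.1499]
orientation: [-0.001, 0.088, 0.996, -0.0]
wrist_force: [1.1, -0.4, 0.4]
finger_gap: 0.0001
grip_force: 0.0
```

```bash
python3 st.py|head -1
python3 - <<'E'
from h import *
p=read_camera("scene"); q=read_camera("top"); J=np.load("jig.npy")
for n in("bolt_grip","cap_tip","slot_end"):
  for v in(p,q): print(n,[(np.round(r["point"],1).tolist(),round(r["p"],2)) for r in tip_of(n,v)[:1]])
for b in(0,.1,.15,.2,.25,.3): print(b,[np.round(proj(v,toW(*J,jp("bolt_grip",0,b)))[0],1).tolist() for v in(p,q)])
E
```

```text
t 24.57 F [ 1.1 -0.2  0.4] tcp [-114.9    1.9  149.9] b 0.412 r 172.3 Mjig [ 0.02 -0.01 -0.06]
bolt_grip [([294.8, 164.7], 0.55)]
bolt_grip [([316.0, 318.7], 0.54)]
cap_tip [([297.6, 187.5], 0.83)]
cap_tip [([318.7, 307.4], 0.78)]
slot_end [([298.4, 195.2], 0.8)]
slot_end [([319.8, 300.6], 0.61)]
0 [[296.0, 172.3], [318.6, 306.9]]
0.1 [[294.8, 169.6], [317.5, 312.7]]
0.15 [[294.3, 168.5], [316.9, 315.5]]
0.2 [[293.7, 167.4], [316.3, 318.4]]
0.25 [[293.2, 166.6], [315.8, 321.1]]
0.3 [[292.7, 165.8], [315.3, 323.9]]
```

jog_arm(moves=[{"fingers": 1, "slide": [0, 0, 30], "angular": [0, 0, 0]}, {"fingers": 1, "slide": [0, 0, 56], "angular": [0, 0, 0]}, {"fingers": 1, "slide": [0, 0, 56], "angular": [0, 0, 0]}, {"fingers": 1, "slide": [-8, 0, 56], "angular": [0, 0, 0]}, {"fingers": 1, "slide": [-16, 0, 56], "angular": [0, 0, 0]}, {"fingers": 1, "slide": [-18, 0, 56], "angular": [0, 0, 0]}, {"fingers": 1, "slide": [-18, 0, 56], "angular": [0, 0, 0]}])

```text
clock: 25.55
tcp_pos: [0.4864, 0.0769, 0.0954]
orientation: [0.001, 0.089, 0.996, 0.0]
wrist_force: [0.3, 0.2, 0.2]
finger_gap: -0.0001
grip_force: 0.0
```

```bash
cat > ps.py <<'E'
from h import *
J=np.load("jig.npy"); s=get_state(); t=R.from_euler('z',-J[2]).apply(np.array(s["tcp_pos"])-[J[0],J[1],0])*1000
print("t",round(s["clock"],2),"Fjig",np.round(R.from_euler('z',-J[2]).apply(s["wrist_force"]),1),"tcp",np.round(t,1),"b from top contact",[ (b,round(-46-116*np.sin(b)-9*np.cos(b)-11,1)) for b in(.2,.15,.1,.05,0)])
E
python3 ps.py
```

```text
t 25.55 Fjig [0.3 0.2 0.2] tcp [-92.4   2.1  95.4] b from top contact [(0.2, np.float64(-88.9)), (0.15, np.float64(-83.2)), (0.1, np.float64(-77.5)), (0.05, np.float64(-71.8)), (0, np.float64(-66.0))]
```

jog_arm(moves=[{"fingers": 1, "slide": [-2, 0, 0], "angular": [0, 0, 0]}, {"fingers": 1, "slide": [-4, 0, 0], "angular": [0, 0, 0]}, {"fingers": 1, "slide": [-4, 0, 0], "angular": [0, 0, 0]}])

```text
clock: 25.8
tcp_pos: [0.4877, 0.0765, 0.0943]
orientation: [-0.0, 0.089, 0.996, 0.0]
wrist_force: [-2.6, 1.5, 2.5]
finger_gap: 0.0001
grip_force: 1.6
```

jog_arm(moves=[{"fingers": 1, "slide": [-2, 0, 0], "angular": [0, 0, 0]}, {"fingers": 1, "slide": [-3, 0, 0], "angular": [0, 0, 0]}, {"fingers": 1, "slide": [-3, 0, 0], "angular": [0, 0, 0]}])

```text
clock: 26.05
tcp_pos: [0.4898, 0.0761, 0.094]
orientation: [-0.001, 0.089, 0.996, 0.0]
wrist_force: [-4.8, 1.4, 3.5]
finger_gap: -0.0
grip_force: 2.8
```

jog_arm(moves=[{"fingers": 1, "slide": [-2, 0, 0], "angular": [0, 0, 0]}, {"fingers": 1, "slide": [-3, 0, 0], "angular": [0, 0, 0]}, {"fingers": 1, "slide": [-3, 0, 0], "angular": [0, 0, 0]}])

```text
clock: 26.3
tcp_pos: [0.4924, 0.0756, 0.0939]
orientation: [-0.001, 0.089, 0.996, 0.0]
wrist_force: [-5.9, 1.5, 3.6]
finger_gap: 0.0002
grip_force: 3.0
```

```bash
python3 ps.py
```

```text
t 26.3 Fjig [-6.   0.4  3.6] tcp [-86.3   1.9  93.9] b from top contact [(0.2, np.float64(-88.9)), (0.15, np.float64(-83.2)), (0.1, np.float64(-77.5)), (0.05, np.float64(-71.8)), (0, np.float64(-66.0))]
```

jog_arm(moves=[{"fingers": 1, "slide": [-2, 0, 0], "angular": [0, 0, 0]}, {"fingers": 1, "slide": [-3, 0, 0], "angular": [0, 0, 0]}, {"fingers": 1, "slide": [-3, 0, 0], "angular": [0, 0, 0]}])

```text
clock: 26.55
tcp_pos: [0.4959, 0.075, 0.094]
orientation: [-0.001, 0.089, 0.996, -0.0]
wrist_force: [-4.5, 0.4, 3.0]
finger_gap: 0.0001
grip_force: 2.2
```

jog_arm(moves=[{"fingers": 1, "slide": [-2, 0, 0], "angular": [0, 0, 0]}, {"fingers": 1, "slide": [-3, 0, 0], "angular": [0, 0, 0]}, {"fingers": 1, "slide": [-3, 0, 0], "angular": [0, 0, 0]}])

```text
clock: 26.8
tcp_pos: [0.5003, 0.0742, 0.0941]
orientation: [0.0, 0.089, 0.996, -0.0]
wrist_force: [-2.3, 1.0, 1.7]
finger_gap: 0.0005
grip_force: 1.0
```

jog_arm(moves=[{"fingers": 1, "slide": [-2, 0, 0], "angular": [0, 0, 0]}, {"fingers": 1, "slide": [-2, 0, 0], "angular": [0, 0, 0]}])

```text
clock: 26.97
tcp_pos: [0.503, 0.0737, 0.0942]
orientation: [0.001, 0.089, 0.996, -0.0]
wrist_force: [0.8, -0.6, -0.9]
finger_gap: -0.0002
grip_force: 0.0
```

```bash
python3 ps.py
```

```text
t 26.97 Fjig [ 0.9 -0.4 -0.9] tcp [-75.5   1.9  94.2] b from top contact [(0.2, np.float64(-88.9)), (0.15, np.float64(-83.2)), (0.1, np.float64(-77.5)), (0.05, np.float64(-71.8)), (0, np.float64(-66.0))]
```

jog_arm(moves=[{"fingers": 1, "slide": [-1, 0, 0], "angular": [0, 0, 0]}, {"fingers": 1, "slide": [-2, 0, 0], "angular": [0, 0, 0]}, {"fingers": 1, "slide": [-2, 0, 0], "angular": [0, 0, 0]}])

```text
clock: 27.22
tcp_pos: [0.5045, 0.0734, 0.094]
orientation: [0.0, 0.089, 0.996, -0.0]
wrist_force: [-0.4, 0.6, -0.3]
finger_gap: -0.0001
grip_force: 0.1
```

```bash
python3 ps.py
```

```text
t 27.22 Fjig [-0.5  0.5 -0.3] tcp [-74.    1.9  94. ] b from top contact [(0.2, np.float64(-88.9)), (0.15, np.float64(-83.2)), (0.1, np.float64(-77.5)), (0.05, np.float64(-71.8)), (0, np.float64(-66.0))]
```

jog_arm(moves=[{"fingers": 1, "slide": [-1, 0, 0], "angular": [0, 0, 0]}, {"fingers": 1, "slide": [-2, 0, 0], "angular": [0, 0, 0]}, {"fingers": 1, "slide": [-2, 0, 0], "angular": [0, 0, 0]}])

```text
clock: 27.47
tcp_pos: [0.5063, 0.0731, 0.094]
orientation: [0.0, 0.089, 0.996, -0.0]
wrist_force: [-1.1, 0.2, 0.9]
finger_gap: -0.0003
grip_force: 0.1
```

```bash
python3 ps.py
```

```text
t 27.47 Fjig [-1.1  0.   0.9] tcp [-72.2   1.9  94. ] b from top contact [(0.2, np.float64(-88.9)), (0.15, np.float64(-83.2)), (0.1, np.float64(-77.5)), (0.05, np.float64(-71.8)), (0, np.float64(-66.0))]
```

jog_arm(moves=[{"fingers": 1, "slide": [-1, 0, 0], "angular": [0, 0, 0]}, {"fingers": 1, "slide": [-1.5, 0, 0], "angular": [0, 0, 0]}, {"fingers": 1, "slide": [-1.5, 0, 0], "angular": [0, 0, 0]}])

```text
clock: 27.72
tcp_pos: [0.5076, 0.0729, 0.094]
orientation: [0.0, 0.089, 0.996, -0.0]
wrist_force: [-1.0, 0.3, 0.2]
finger_gap: -0.0002
grip_force: 0.3
```

jog_arm(moves=[{"fingers": 1, "slide": [-1, 0, 0], "angular": [0, 0, 0]}, {"fingers": 1, "slide": [-1, 0, 0], "angular": [0, 0, 0]}, {"fingers": 1, "slide": [-1, 0, 0], "angular": [0, 0, 0]}])

```text
clock: 27.97
tcp_pos: [0.5085, 0.0727, 0.094]
orientation: [0.0, 0.089, 0.996, -0.0]
wrist_force: [-0.7, 0.4, 0.4]
finger_gap: 0.0001
grip_force: 0.1
```

```bash
python3 ps.py
```

```text
t 27.97 Fjig [-0.8  0.2  0.4] tcp [-69.9   1.9  94. ] b from top contact [(0.2, np.float64(-88.9)), (0.15, np.float64(-83.2)), (0.1, np.float64(-77.5)), (0.05, np.float64(-71.8)), (0, np.float64(-66.0))]
```

jog_arm(moves=[{"fingers": 1, "slide": [-1, 0, 0], "angular": [0, 0, 0]}, {"fingers": 1, "slide": [-1.5, 0, 0], "angular": [0, 0, 0]}, {"fingers": 1, "slide": [-1.5, 0, 0], "angular": [0, 0, 0]}])

```text
clock: 28.22
tcp_pos: [0.5099, 0.0724, 0.094]
orientation: [0.0, 0.089, 0.996, -0.0]
wrist_force: [0.4, -0.0, 0.5]
finger_gap: 0.0001
grip_force: 0.4
```

jog_arm(moves=[{"fingers": 1, "slide": [-1, 0, 0], "angular": [0, 0, 0]}, {"fingers": 1, "slide": [-1, 0, 0], "angular": [0, 0, 0]}, {"fingers": 1, "slide": [-1, 0, 0], "angular": [0, 0, 0]}])

```text
clock: 28.47
tcp_pos: [0.511, 0.0722, 0.094]
orientation: [0.0, 0.089, 0.996, -0.0]
wrist_force: [-1.3, 0.4, 0.4]
finger_gap: -0.0002
grip_force: 0.2
```

```bash
python3 ps.py
```

```text
t 28.47 Fjig [-1.3  0.2  0.4] tcp [-67.4   1.9  94. ] b from top contact [(0.2, np.float64(-88.9)), (0.15, np.float64(-83.2)), (0.1, np.float64(-77.5)), (0.05, np.float64(-71.8)), (0, np.float64(-66.0))]
```

jog_arm(moves=[{"fingers": 1, "slide": [-1, 0, 0], "angular": [0, 0, 0]}, {"fingers": 1, "slide": [-1, 0, 0], "angular": [0, 0, 0]}, {"fingers": 1, "slide": [-1, 0, 0], "angular": [0, 0, 0]}])

```text
clock: 28.72
tcp_pos: [0.5118, 0.0721, 0.094]
orientation: [-0.0, 0.089, 0.996, -0.0]
wrist_force: [-0.9, 0.7, 1.4]
finger_gap: -0.0004
grip_force: 0.6
```

jog_arm(moves=[{"fingers": 1, "slide": [-1, 0, 0], "angular": [0, 0, 0]}, {"fingers": 1, "slide": [-1, 0, 0], "angular": [0, 0, 0]}, {"fingers": 1, "slide": [-1, 0, 0], "angular": [0, 0, 0]}])

```text
clock: 28.97
tcp_pos: [0.5125, 0.072, 0.094]
orientation: [-0.0, 0.089, 0.996, -0.0]
wrist_force: [-2.4, 0.6, 1.8]
finger_gap: -0.0002
grip_force: 1.4
```

```bash
python3 ps.py;  python3 - <<'E'
from h import *
p=read_camera("scene"); q=read_camera("top"); J=np.load("jig.npy")
for n in("bolt_grip","cap_tip","slot_end"):
  for v in(p,q): print(n,[(np.round(r["point"],1).tolist(),round(r["p"],2)) for r in tip_of(n,v)[:1]])
for b in(-.1,0,.1,.2): print(b,[np.round(proj(p,toW(*J,jp(n,b,b)))[0],1).tolist() for n in("bolt_grip","slot_end")])
E
```

```text
t 28.97 Fjig [-2.5  0.2  1.8] tcp [-65.9   1.9  94. ] b from top contact [(0.2, np.float64(-88.9)), (0.15, np.float64(-83.2)), (0.1, np.float64(-77.5)), (0.05, np.float64(-71.8)), (0, np.float64(-66.0))]
bolt_grip [([296.9, 174.0], 0.67)]
bolt_grip [([319.8, 303.0], 0.52)]
cap_tip [([299.0, 188.5], 0.74)]
cap_tip []
slot_end [([299.6, 195.2], 0.7)]
slot_end [([319.6, 300.0], 0.68)]
-0.1 [[297.1, 175.5], [297.3, 196.7]]
0 [[296.0, 172.3], [297.3, 193.3]]
0.1 [[294.8, 169.6], [297.3, 190.2]]
0.2 [[293.7, 167.4], [297.4, 187.3]]
```

jog_arm(moves=[{"fingers": 1, "slide": [-1, 0, 0], "angular": [0, 0, 0]}, {"fingers": 1, "slide": [-1, 0, 0], "angular": [0, 0, 0]}, {"fingers": 1, "slide": [-1, 0, 0], "angular": [0, 0, 0]}])

```text
clock: 29.62
tcp_pos: [0.5133, 0.0718, 0.094]
orientation: [-0.0, 0.089, 0.996, 0.0]
wrist_force: [-5.1, 1.1, 4.0]
finger_gap: 0.0004
grip_force: 2.6
```

```bash
python3 st.py | head -1
```

```text
t 29.62 F [-5.3  0.2  4. ] tcp [-65.1   1.9  94. ] b 0.185 r 103.7 Mjig [0.07 0.99 0.01]
```

jog_arm(moves=[{"fingers": 1, "slide": [-1, 0, 0], "angular": [0, 0, 0]}, {"fingers": 1, "slide": [-1, 0, 0], "angular": [0, 0, 0]}, {"fingers": 1, "slide": [-1, 0, 0], "angular": [0, 0, 0]}])

```text
clock: 29.87
tcp_pos: [0.5137, 0.0718, 0.0939]
orientation: [-0.001, 0.089, 0.996, 0.0]
wrist_force: [-5.8, 0.8, 5.0]
finger_gap: 0.0003
grip_force: 3.2
```

```bash
python3 st.py | head -1
```

```text
t 29.87 F [-5.9 -0.2  5. ] tcp [-64.6   1.9  93.9] b 0.181 r 103.6 Mjig [ 0.02  1.21 -0.02]
```

jog_arm(moves=[{"fingers": 1, "slide": [-1, 0, 0], "angular": [0, 0, 0]}, {"fingers": 1, "slide": [-1, 0, 0], "angular": [0, 0, 0]}, {"fingers": 1, "slide": [-1, 0, 0], "angular": [0, 0, 0]}])

```text
clock: 30.12
tcp_pos: [0.5142, 0.0717, 0.0938]
orientation: [-0.001, 0.089, 0.996, 0.0]
wrist_force: [-7.7, 2.0, 5.8]
finger_gap: 0.0001
grip_force: 3.8
```

```bash
python3 st.py | head -1
```

```text
t 30.12 F [-7.9  0.7  5.8] tcp [-64.2   1.9  93.8] b 0.176 r 103.5 Mjig [ 0.03  1.44 -0.07]
```

jog_arm(moves=[{"fingers": 1, "slide": [-0.6, 0, 0], "angular": [0, 0, 0]}, {"fingers": 1, "slide": [-0.6, 0, 0], "angular": [0, 0, 0]}, {"fingers": 1, "slide": [-0.6, 0, 0], "angular": [0, 0, 0]}, {"fingers": 1, "slide": [-0.6, 0, 0], "angular": [0, 0, 0]}])

```text
clock: 30.45
tcp_pos: [0.5144, 0.0717, 0.0939]
orientation: [-0.002, 0.089, 0.996, 0.0]
wrist_force: [-9.0, 2.6, 6.9]
finger_gap: 0.0001
grip_force: 4.3
```

```bash
python3 st.py | head -1
```

```text
t 30.45 F [-9.3  1.   6.9] tcp [-63.9   1.9  93.9] b 0.174 r 103.4 Mjig [ 0.07  1.69 -0.01]
```

The estimate from force and travel is about 1.3–1.5 mm of pad squeeze. Backing off.

jog_arm(moves=[{"fingers": 1, "slide": [1, 0, 0], "angular": [0, 0, 0]}, {"fingers": 1, "slide": [3, 0, 0], "angular": [0, 0, 0]}, {"fingers": 1, "slide": [6, 0, 0], "angular": [0, 0, 0]}, {"fingers": 1, "slide": [20, 0, 0], "angular": [0, 0, 0]}, {"fingers": 1, "slide": [50, 0, 0], "angular": [0, 0, 0]}, {"fingers": 1, "slide": [90, 0, -30], "angular": [0, 0, 0]}, {"fingers": 1, "slide": [120, 0, -60], "angular": [0, 0, 0]}, {"fingers": 1, "slide": [120, 0, -60], "angular": [0, 0, 0]}, {"fingers": 1, "slide": [120, 0, -60], "angular": [0, 0, 0]}])

```text
clock: 31.2
tcp_pos: [0.3993, 0.0928, 0.1565]
orientation: [0.003, 0.088, 0.996, 0.0]
wrist_force: [0.5, 0.3, -1.2]
finger_gap: 0.0
grip_force: 0.0
```

```bash
python3 ps.py; python3 fit.py
python3 - <<'E'
from h import *
p=read_camera("scene"); q=read_camera("top")
a=cv2.resize(p["color"][140:240,260:350],None,fx=4.4,fy=4.4,interpolation=cv2.INTER_CUBIC)
b=cv2.resize(q["color"][250:350,280:370],None,fx=4.4,fy=4.4,interpolation=cv2.INTER_CUBIC); cv2.imwrite("pics/fin.png",np.hstack([a,b])[:,:,::-1])
E
```

```text
t 31.2 Fjig [ 0.4  0.4 -1.2] tcp [-180.9    2.5  156.5] b from top contact [(0.2, np.float64(-88.9)), (0.15, np.float64(-83.2)), (0.1, np.float64(-77.5)), (0.05, np.float64(-71.8)), (0, np.float64(-66.0))]
x y yaw cap bolt d [ 0.5789  0.0599 -0.1814  0.0711  0.0266 -0.0001] sd [0.0017 0.0016 0.0421 0.0652 0.0497 0.003 ]
0 jig [-1.3 -1.4]
0 hinge [-1.6 -0.1]
0 cap_tip [-1.   0.1]
0 buffer_top [-0.9  0.4]
0 bolt_pin [1.2 0.6]
0 bolt_grip [-0.5  1.6]
0 tube [1.5 1.3]
1 jig [-2.7 -0.4]
1 hinge [-0.8  0.7]
1 cap_tip [-0.9 -1.1]
1 slot_end [-0.6  0.7]
1 buffer_top [ 0.9 -0.2]
1 bolt_pin [ 1.1 -0.5]
1 bolt_grip [-0.6  0.7]
1 tube [-0.8  0.6]
```

View pics/fin.png

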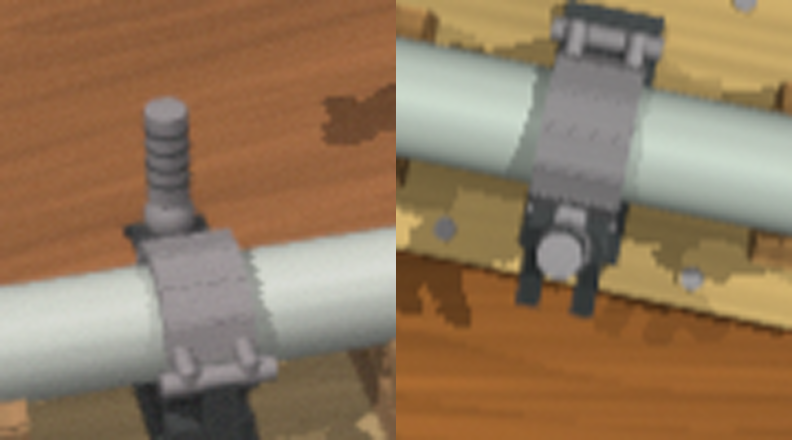

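The final picture shows the bolt upright in the slot, with its ball on top of the tongue at (167,215) in the scene crop and (562,252) in the top crop. The cap is closed over the tube, the tube is in place and the arm is clear. Handing in.

```bash
python3 -c "
from workcell import *
print(hand_in())"
```

```text
the job is handed in; nothing more can be done
None
```

I closed the clamp and handed the job in; no verdict came back. The bolt stands upright in the slot with its ball behind the lip, and I estimate it squeezed the pad about 1.4 mm from force and travel. The tube, bottles and pot looked undisturbed.

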